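Flask up four wax trees for casting

ROBOT

A 6-joint arm with a two-finger parallel gripper is mounted at the origin on a cart in front of the work surface, level with it; the furniture and walls round the work are solid. World frame = base frame: x ahead of the robot, y to its left, z up, the work surface at z = 0. Lengths are in m, angles in rad, forces in N, time in s.
With the tool pointing down it reaches from about 0.35 to 0.775 m from the base axis. Payload 7.3 kg.
Tool frame: the origin (TCP) lies on the centre line of the jaws, within the pads' length; the fingertips stand 25 mm ahead of it and the grasp point (between the pads) lies 6 mm ahead of it; z points along the fingers, y is the direction in which the jaws open and shut (so a half turn about z gives the same grasp; the last joint's range is limited). The gripper opens to 92 mm and grips with 3 to 60 N. Pads are 19 mm wide; open, the fingers measure 130 mm over their backs; the gripper's body (75 mm by 190 mm) begins 47 mm behind the grasp point.
Start: joints at [-1.429, 0.342, 1.524, -0, 1.275, -0.146], TCP at [0.149, -0.503, 0.252] pointing down, gripper open.
Joint ranges: [-2.53, 2.53], [-0.77, 2.02], [0.04, 2.7], [-1, 4.14], [0.28, 2.66], [-3.11, 3.11]. Speed limits (rad/s): [2.57, 2.57, 3.14, 3.14, 3.14, 3.14].

INTERFACE

Orientations are given as [roll, pitch, yaw] about the fixed x, y, z axes, in that order (R = Rz(yaw) Ry(pitch) Rx(roll)).
In Python, from cell import telemetry, read_camera, workorder gives the robot as it stands.
- The arm moves only by the shell command python3 -m creep 'ROWS' [FORCE]. ROWS is JSON, one flat list of numbers, 5 for each row, row after row: the opening, from 0 (shut) to 1 (fully open), then the shift along the world's x, y, z in m, then the turn about the world's z in rad. A call has 1 to 12 rows; each row shifts and turns the pose as measured when the row begins; what a row does not reach is not made up. A row lasts 1/8 s, in which the tool goes at most 62.5 mm and 10.7 degrees, less where a joint would pass 70% of its speed; a pose out of reach is approached as far as the arm can. A call is refused whole if a number of a shift passes 0.0625 or a number of a turn 0.188, either way. A call with a gripper value outside its range is refused whole. The fingers move at their own pace and stop on an object; FORCE is the grip in N (left out, the last holds). Time passes only in rows, so rows that do not move let the fingers close. It gives the time, the measured TCP pose, the force and the opening at its end, in the units of the state.
- telemetry.observe(): the state, without advancing time (a new reading comes with each control period).
- read_camera(name): name is "scene" or "top" or "wrist"; returns a dict with "image" (384x512x3 uint8, red, green, blue), "fovy" (degrees; the focal length in pixels is half the picture's height over the tangent of half this angle, whatever the lens; pixels are square), "cx", "cy" (the principal point, pixels), "R" (3x3) and "t" (3): a world point X has camera coordinates R X + t. Camera axes: x right, y down, z forward; pixel columns grow to the right and rows downward; lengths in m; the calibration is good to about 2 mm. The wrist camera is an equidistant fisheye: a pixel r from the principal point sees the ray r / f radians off the axis. A picture is of the moment at which its call begins. There is no depth.
- workorder.hand_in(): hands the job in, once; it reports no verdict.
The state is a dict: "time": time; "qpos": joint angles; "qvel": joint speeds; "joint_efforts": joint torques, N m; "tool_pos": TCP position; "tool_rot": TCP orientation; "contact_force": force on the tool from outside, world axes, zero at the start; "torque": the same for the moment, N m; "opening": finger opening in m.
Only numpy, scipy, OpenCV 4.12 (cv2) and the standard library are available. Lean on these libraries where they do the work, as an engineer would, in place of code of your own. Each camera call takes 0.05 s, during which the arm holds its last target.

TASK

Get the four wax trees ready for pouring the investment: take the four open steel flasks that stand about on the bench and lower each one over a wax tree onto the rubber base whose collar it fits, every base taking the flask of its own size, so that all four stand upright and fully home in their collars. Do not drop a flask, and leave the puck of beeswax and the solder spool where they are.

Things in the scene. Friction and masses are not known exactly. Their poses are not given: they have to be found in the camera images.
- flask_30: the smallest casting flask: a plain steel tube, heat-darkened round its foot, standing on end, open at both ends, 30 mm outside diameter, wall 2.5 mm, 40 mm tall. Origin: centre of its lower end, z up along its axis; starts upright on the bench.
- flask_40: the second smallest casting flask: a plain steel tube, heat-darkened round its foot, standing on end, open at both ends, 40 mm outside diameter, wall 2.5 mm, 50 mm tall. Origin: centre of its lower end, z up along its axis; starts upright on the bench.
- flask_50: the second largest casting flask: a plain steel tube, heat-darkened round its foot, standing on end, open at both ends, 50 mm outside diameter, wall 2.5 mm, 60 mm tall. Origin: centre of its lower end, z up along its axis; starts upright on the bench.
- flask_60: the largest casting flask: a plain steel tube, heat-darkened round its foot, standing on end, open at both ends, 60 mm outside diameter, wall 2.5 mm, 70 mm tall. Origin: centre of its lower end, z up along its axis; starts upright on the bench.
- base_30: the smallest sprue base: loose, black rubber, round, 44 mm across, 16 mm tall; inside its flared collar (40 mm wide at the mouth, 34 mm at the bottom) a flat seat, 6 mm above its underside, for the foot of the 30 mm flask. A slim dark green wax tree stands up from its middle, top 36 mm over the bench, at most 14 mm across. Origin: centre of its underside, z up along the tree.
- base_40: the second smallest sprue base: loose, black rubber, round, 54 mm across, 16 mm tall; inside its flared collar (50 mm wide at the mouth, 44 mm at the bottom) a flat seat, 6 mm above its underside, for the foot of the 40 mm flask. A slim dark green wax tree stands up from its middle, top 46 mm over the bench, at most 24 mm across. Origin: centre of its underside, z up along the tree.
- base_50: the second largest sprue base: loose, black rubber, round, 64 mm across, 16 mm tall; inside its flared collar (60 mm wide at the mouth, 54 mm at the bottom) a flat seat, 6 mm above its underside, for the foot of the 50 mm flask. A slim dark green wax tree stands up from its middle, top 56 mm over the bench, at most 34 mm across. Origin: centre of its underside, z up along the tree.
- base_60: the largest sprue base: loose, black rubber, round, 74 mm across, 16 mm tall; inside its flared collar (70 mm wide at the mouth, 64 mm at the bottom) a flat seat, 6 mm above its underside, for the foot of the 60 mm flask. A slim dark green wax tree stands up from its middle, top 66 mm over the bench, at most 44 mm across. Origin: centre of its underside, z up along the tree.
- beeswax: bystander: a worn puck of yellow beeswax, about 45 mm across, 20 mm tall; origin: centre of its underside.
- solder_spool: bystander: a small pale spool of silver solder wire, 36 mm across, 20 mm tall; origin: centre of its underside.
There are look-alikes about, which are no part of the job. What is shaped like the base_40 but orange or purple is not meant.

How it is judged:
At the end, for the whole second after the job is handed in: Each flask stands in the collar of its own size's base: axes within 6 mm, its foot 3 to 9 mm above the base's underside (on the seat), upright within 0.08 rad; each base flat on the bench (underside below 5 mm, within 0.06 rad); all flasks at rest (under 0.02 m/s) (horizontal distance between flask_30 and base_30 below 0.006 m and z of flask_30 in the frame of base_30 between 0.003 and 0.009 m and angle between each of flask_30, flask_40, flask_50, flask_60's own z axis and vertical below 0.08 rad and angle between each of base_30, base_40, base_50, base_60's own z axis and vertical below 0.06 rad and height (world z) of each of base_30, base_40, base_50, base_60 below 0.005 m and linear speed of each of flask_30, flask_40, flask_50, flask_60 below 0.02 m/s and horizontal distance between flask_40 and base_40 below 0.006 m and z of flask_40 in the frame of base_40 between 0.003 and 0.009 m and horizontal distance between flask_50 and base_50 below 0.006 m and z of flask_50 in the frame of base_50 between 0.003 and 0.009 m and horizontal distance between flask_60 and base_60 below 0.006 m and z of flask_60 in the frame of base_60 between 0.003 and 0.009 m); the robot touches nothing.
It fails at once if a flask is dropped (it moves faster than 0.6 m/s while the fingers do not hold it) ((linear speed of flask_30 above 0.6 m/s and contact force between the fingers and flask_30 below 0.1 N) or (linear speed of flask_40 above 0.6 m/s and contact force between the fingers and flask_40 below 0.1 N) or (linear speed of flask_50 above 0.6 m/s and contact force between the fingers and flask_50 below 0.1 N) or (linear speed of flask_60 above 0.6 m/s and contact force between the fingers and flask_60 below 0.1 N)).
It fails at once if the puck of beeswax is pushed more than 30 mm out of its place (distance of beeswax from where it was at the start of the episode above 0.03 m).
It fails at once if the solder spool is pushed more than 30 mm out of its place (distance of solder_spool from where it was at the start of the episode above 0.03 m).
It also fails if it takes over 90 s, if anything falls off the work surface, if the arm or the gripper's body presses on something with over 40 N, if the wrist force passes 120 N, or if a joint passes its speed limit or range.

## Working session

There is one attempt and no reset: what is moved stays moved. The work goes in short steps, Python scripts to look and compute and a shell command to move; the robot and the scene stay as the last step left them, time stands still between calls to the robot, and variables do not carry over. Pictures are saved under pics/ and viewed, and the job is handed in when it is done.

```bash
mkdir -p pics; ls; python3 - <<'E'
from cell import telemetry, read_camera
import cv2,numpy as np
print(telemetry.observe())
for n in ["scene","top","wrist"]:
    d=read_camera(n); print(n,d["fovy"],d["cx"],d["cy"],d["R"],d["t"])
    cv2.imwrite(f"pics/{n}0.png",cv2.cvtColor(d["image"],cv2.COLOR_RGB2BGR))
E
```

```text
pics
{'time': 0.0, 'qpos': array([-1.42902203e+00,  3.42713756e-01,  1.52502279e+00, -2.97433715e-05,
        1.27536808e+00, -1.46021973e-01]), 'qvel': array([ 0.00016156,  0.00157352, -0.00129379,  0.00238353, -0.00063891,
        0.00109388]), 'joint_efforts': array([ 1.78621565e-03, -4.31232941e+01, -2.44221264e+01,  7.19072367e-02,
        5.60838764e-02, -1.15665039e-04]), 'tool_pos': array([ 0.14896605, -0.50304228,  0.25104756]), 'tool_rot': array([-3.14009264e+00, -1.91858021e-04,  2.87804803e-01]), 'contact_force': array([-0.31765555, -0.29296516, -0.26944458]), 'torque': array([0.02748242, 0.061553  , 0.05685977]), 'opening': 0.09199952265533068}
scene 42.599255524889514 252.3264481611325 191.40755970111667 [[ 0.76579193 -0.64299867 -0.01074377]
 [-0.42055325 -0.48808739 -0.76479125]
 [ 0.48651586  0.5901893  -0.64418857]] [-0.62517455  0.13135129  1.01542308]
top 56.67132387045172 252.50011976354867 195.50227391113077 [[-0.01951592 -0.99978832 -0.00651513]
 [-0.99345953  0.02012482 -0.11239731]
 [ 0.11250463  0.00427898 -0.99364199]] [-0.29732929  0.55474144  0.83124832]
wrist 65.70646984690485 251.99377184516797 195.0777530317792 [[ 0.28312281 -0.95908311 -0.00102631]
 [-0.9134866  -0.26998837  0.30438218]
 [-0.2922049  -0.08524002 -0.95254944]] [-0.52356248 -0.03788535  0.39105698]
```

View pics/top0.png

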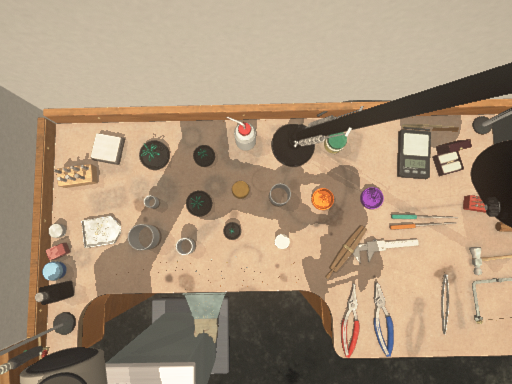

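View pics/scene0.png

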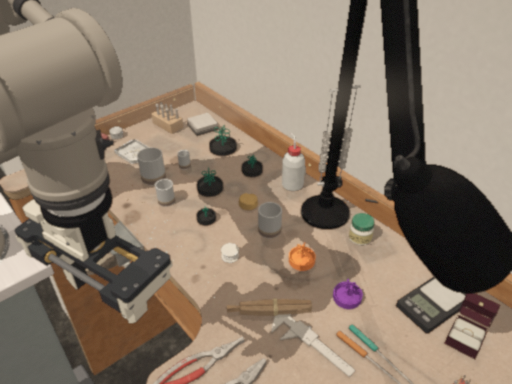

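View pics/wrist0.png

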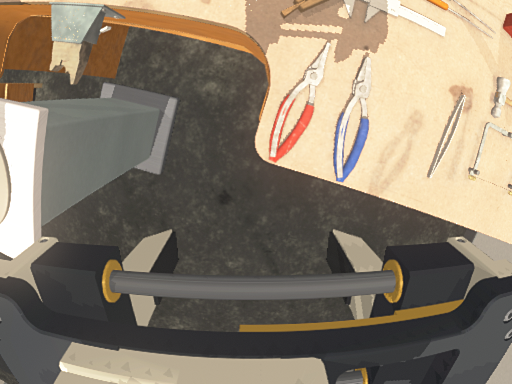

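The top view shows the bases at about (154,153), (204,155), (199,203) and (232,230), and the flasks at (144,237), (280,194), (184,246) and (150,201). The orange and purple ones are decoys. I'll zoom in next.

```bash
cat > h.py <<'E'
import numpy as np,cv2
from cell import telemetry, read_camera
def shot(name,fn=None):
    d=read_camera(name)
    if fn: cv2.imwrite(f"pics/{fn}.png",cv2.cvtColor(d["image"],cv2.COLOR_RGB2BGR))
    d["f"]=192/np.tan(np.radians(d["fovy"])/2); d["name"]=name
    return d
def ray(d,u,v):
    x=(u-d["cx"]);y=(v-d["cy"]);f=d["f"]
    if d["name"]=="wrist":
        r=np.hypot(x,y)+1e-9;th=r/f
        c=np.array([np.sin(th)*x/r,np.sin(th)*y/r,np.cos(th)])
    else: c=np.array([x/f,y/f,1])
    R=np.array(d["R"]);return -R.T@np.array(d["t"]),R.T@c
def onz(d,u,v,z):
    o,k=ray(d,u,v);return o+k*(z-o[2])/k[2]
def proj(d,X):
    c=np.array(d["R"])@np.array(X)+np.array(d["t"]);f=d["f"]
    if d["name"]=="wrist":
        r=np.hypot(c[0],c[1]);th=np.arctan2(r,c[2]);return d["cx"]+f*th*c[0]/r,d["cy"]+f*th*c[1]/r
    return d["cx"]+f*c[0]/c[2],d["cy"]+f*c[1]/c[2]
def fitcirc(P):
    A=np.c_[2*P,np.ones(len(P))];s=np.linalg.lstsq(A,(P**2).sum(1),rcond=None)[0]
    return s[0],s[1],np.sqrt(s[2]+s[0]**2+s[1]**2)
E
python3 - <<'E'
from h import *
d=shot("top")
im=cv2.cvtColor(d["image"],cv2.COLOR_RGB2BGR)
c=im[120:270,120:310]
cv2.imwrite("pics/zt.png",cv2.resize(c,None,fx=4,fy=4,interpolation=cv2.INTER_CUBIC))
s=read_camera("scene")["image"][110:280,120:330]
cv2.imwrite("pics/zs.png",cv2.cvtColor(cv2.resize(s,None,fx=3.5,fy=3.5,interpolation=cv2.INTER_CUBIC),cv2.COLOR_RGB2BGR))
for u,v,z in [(154,153,.016),(204,155,.016),(199,203,.016),(232,230,.016),(144,235,.07),(280,194,.06),(184,246,.05),(150,201,.04),(241,189,.02),(282,241,.02),(293,145,.02),(245,132,.08)]:
    print(u,v,onz(d,u,v,z).round(3))
E
```

```text
154 153 [ 0.662 -0.064  0.016]
204 155 [ 0.654 -0.189  0.016]
199 203 [ 0.534 -0.176  0.016]
232 230 [ 0.467 -0.257  0.016]
144 235 [ 0.458 -0.059  0.07 ]
280 194 [ 0.548 -0.373  0.06 ]
184 246 [ 0.431 -0.147  0.05 ]
150 201 [ 0.539 -0.063  0.04 ]
241 189 [ 0.567 -0.28   0.02 ]
282 241 [ 0.438 -0.377  0.02 ]
293 145 [ 0.674 -0.411  0.02 ]
245 132 [ 0.692 -0.294  0.08 ]
```

View pics/zt.png

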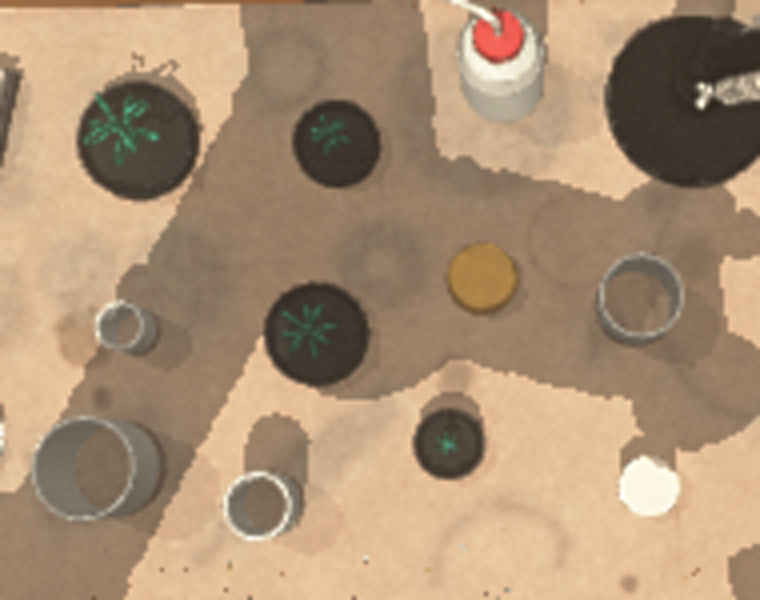

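View pics/zs.png

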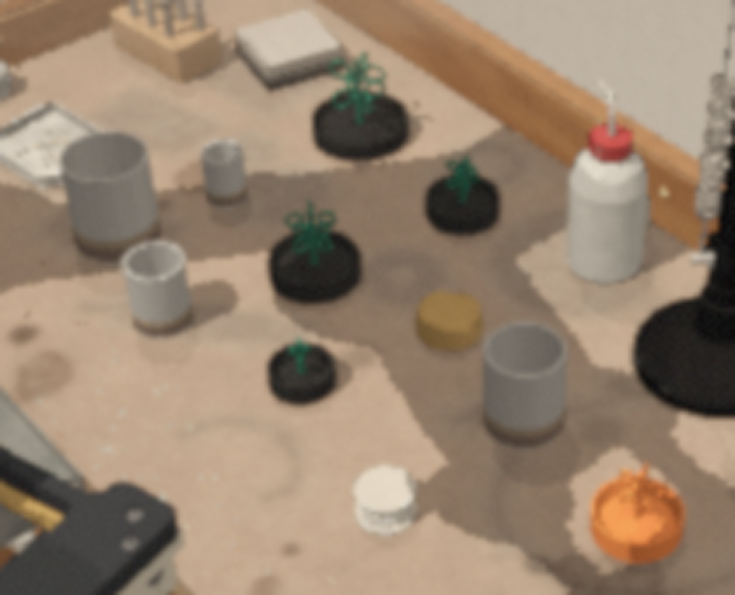

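```bash
python3 - <<'E'
from h import *
t=shot("top");s=shot("scene")
for d in(t,s): print(d["name"],ray(d,0,0)[0].round(3))
hsv=cv2.cvtColor(t["image"],cv2.COLOR_RGB2HSV);g=cv2.cvtColor(t["image"],cv2.COLOR_RGB2GRAY)
m=(g<75).astype(np.uint8)
m=cv2.morphologyEx(m,cv2.MORPH_CLOSE,np.ones((7,7)))
n,l,st,ce=cv2.connectedComponentsWithStats(m)
for i in range(1,n):
    if 100<st[i,4]<1500 and 130<ce[i][0]<260 and 130<ce[i][1]<260:
        cs,_=cv2.findContours((l==i).astype(np.uint8),cv2.RETR_EXTERNAL,cv2.CHAIN_APPROX_NONE)
        P=np.array([onz(t,u,v,.016)[:2] for u,v in cs[0][:,0]])
        print(ce[i].round(1),st[i,4],"c z8",onz(t,*ce[i],.008).round(4),"circ16",np.round(fitcirc(P),4))
rim={"60":(83,468,.07),"40":(258,506,.05),"30":(122,327,.04),"50":(641,298,.06)}
for k,(X,Y,z) in rim.items():
    u,v=120+X/4-.375,120+Y/4-.375;p=onz(t,u,v,z)
    q=p.copy();q[2]=0
    print(k,p.round(4),"scene rim px",np.round(proj(s,p),1),"zoom",np.round((np.array(proj(s,p))-[120,110])*3.5,0))
for nm,X,Y,z in [("bottle cap top",498,35,.1)]:
    for z in(.08,.1,.12):print(nm,z,onz(t,120+X/4,120+Y/4,z).round(3),np.round((np.array(proj(s,onz(t,120+X/4,120+Y/4,z)))-[120,110])*3.5,0))
E
```

```text
top [ 0.452 -0.312  0.886]
scene [ 0.04  -0.937  0.748]
[154.2 154.8] 652 c z8 [ 0.6593 -0.0627  0.008 ] circ16 [ 0.6576 -0.0649  0.0352]
[203.8 155.6] 366 c z8 [ 0.6549 -0.1877  0.008 ] circ16 [ 0.6531 -0.1888  0.0261]
[198.8 203. ] 511 c z8 [ 0.5352 -0.1748  0.008 ] circ16 [ 0.5346 -0.1761  0.0303]
[231.7 230.5] 213 c z8 [ 0.4659 -0.2554  0.008 ] circ16 [ 0.4658 -0.256   0.0189]
60 [ 0.455  -0.0508  0.07  ] scene rim px [148.5 153.8] zoom [100. 153.]
40 [ 0.4311 -0.1468  0.05  ] scene rim px [162.8 184.1] zoom [150. 259.]
30 [ 0.5384 -0.0632  0.04  ] scene rim px [182.3 152.9] zoom [218. 150.]
50 [ 0.5473 -0.3724  0.06  ] scene rim px [268.1 209.2] zoom [518. 347.]
bottle cap top 0.08 [ 0.7   -0.293  0.08 ] [613. 161.]
bottle cap top 0.1 [ 0.694 -0.293  0.1  ] [608. 140.]
bottle cap top 0.12 [ 0.688 -0.294  0.12 ] [603. 118.]
```

The four base radii and the flask rims match the given sizes. Top and scene differ by a common 2-4 mm, so I'll check that with the wrist camera. First I go over flask_50.

```bash
python3 -m creep '[1,0.05,0.016,0,0.03, 1,0.05,0.016,0,0.03, 1,0.05,0.016,0,0.03, 1,0.05,0.016,0,0.03, 1,0.05,0.016,0,0.03, 1,0.05,0.016,0,0.03, 1,0.05,0.016,-0.02,0.03, 1,0.04,0.016,-0.03,0]' 25
python3 -c "
from h import *
shot('wrist','w1');shot('top','t1');print(telemetry.observe()['tool_pos'],telemetry.observe()['tool_rot'])"
```

```text
time: 1.35
tool_pos: [0.5486, -0.373, 0.2031]
tool_rot: [3.134, -0.001, 0.497]
contact_force: [0.6, -0.8, 0.5]
opening: 0.0917
[ 0.54863605 -0.36992052  0.19841479] [-3.14013086e+00  9.52641045e-04  5.00759158e-01]
```

View pics/w1.png

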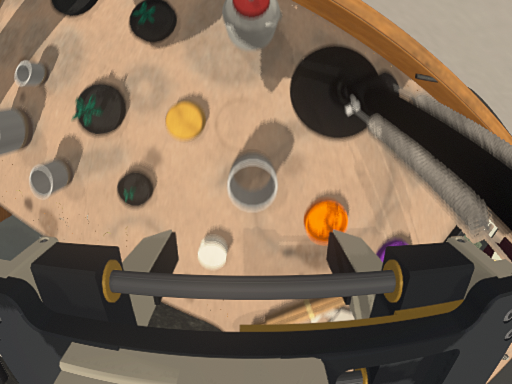

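View pics/t1.png

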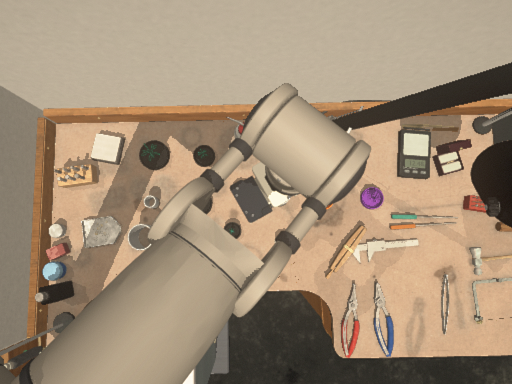

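The wrist view shows the flask_50 rim at (252,184), base_50 at (100,108), base_30 at (135,188), flask_40 at (48,180), and the bases at (153,20) and (73,0). I'll measure these in this view.

```bash
cat >> h.py <<'E'
def rimfit(d,u,v,z,D,tol=.35):
    """edge points near guess -> world plane z, keep those near expected radius (outer), robust circle fit"""
    g=cv2.cvtColor(d["image"],cv2.COLOR_RGB2GRAY);e=cv2.Canny(cv2.GaussianBlur(g,(3,3),0),40,100)
    c0=onz(d,u,v,z)[:2];ys,xs=np.nonzero(e)
    k=np.hypot(xs-u,ys-v)<120;P=np.array([onz(d,a,b,z)[:2] for a,b in zip(xs[k],ys[k])])
    c=c0;
    for tl in(.35,.25,.15,.1,.1,.1):
        r=np.linalg.norm(P-c,axis=1);Q=P[abs(r-D/2)<tl*D/2]
        if len(Q)<6:return None
        A=np.array(Q);ang=np.arctan2(*(A-c).T)
        # fixed-radius refinement
        for _ in range(5):
            w=A-c;rr=np.linalg.norm(w,axis=1);n=w/rr[:,None]
            c=c+np.linalg.lstsq(n,np.clip(rr-D/2,-.004,.004),rcond=None)[0]
    return c.round(4),len(Q),round(float(np.median(np.linalg.norm(Q-c,axis=1))),4)
def dark(d,th=75,box=None,amin=100,amax=4000,z=.008):
    g=cv2.cvtColor(d["image"],cv2.COLOR_RGB2GRAY)
    m=cv2.morphologyEx((g<th).astype(np.uint8),cv2.MORPH_CLOSE,np.ones((9,9)))
    n,l,st,ce=cv2.connectedComponentsWithStats(m)
    for i in range(1,n):
        if amin<st[i,4]<amax:
            p=onz(d,*ce[i],z)
            if .35<p[0]<.75 and -.5<p[1]<.1:
              cs,_=cv2.findContours((l==i).astype(np.uint8),cv2.RETR_EXTERNAL,cv2.CHAIN_APPROX_NONE)
              P=np.array([onz(d,u,v,z)[:2] for u,v in cs[0][:,0]])
              print(ce[i].round(1),st[i,4],p.round(4),np.round(fitcirc(P),4))
E
python3 - <<'E'
from h import *
w=shot("wrist");print(telemetry.observe()['tool_pos'],ray(w,0,0)[0])
dark(w)
for n,u,v,z,D in [("f50",252,184,.06,.05),("f40",45,180,.05,.04),("f30",24,72,.04,.03)]:
    print(n,onz(w,u,v,z).round(4),rimfit(w,u,v,z,D))
cv2.imwrite("pics/wz.png",cv2.cvtColor(cv2.resize(w["image"][0:270,0:290],None,fx=2.2,fy=2.2),cv2.COLOR_RGB2BGR))
o=telemetry.observe();p=o["tool_pos"];print(proj(w,p+[0,0,-.006]),proj(w,[.5473,-.3724,.06]))
E
```

```text
[ 0.54718097 -0.37161652  0.20029087] [ 0.62094169 -0.32948239  0.33068761]
[73.5  6.6] 603 [ 0.6373 -0.0721  0.008 ] [ 0.6449 -0.0679  0.0259]
[155.1  21.1] 1758 [ 0.6556 -0.1884  0.008 ] [ 0.6559 -0.1873  0.0281]
[257.8  10.7] 364 [ 0.7144 -0.2852  0.008 ] [ 0.718  -0.2804  0.0155]
[101.7 111.2] 2176 [ 0.536  -0.1755  0.008 ] [ 0.5351 -0.1739  0.0336]
[ 28.4 128. ] 186 [ 0.4695 -0.0731  0.008 ] [ 0.4602 -0.0574  0.0247]
[136.8 192.4] 1023 [ 0.4667 -0.2562  0.008 ] [ 0.466  -0.2559  0.0229]
f50 [ 0.5542 -0.3656  0.06  ] (array([ 0.5504, -0.3723]), 236, 0.0244)
f40 [ 0.4419 -0.1511  0.05  ] (array([ 0.4333, -0.1488]), 79, 0.0193)
f30 [ 0.5438 -0.063   0.04  ] (array([ 0.5407, -0.0615]), 52, 0.0153)
(np.float64(255.25402292719525), np.float64(268.3479213082992)) (np.float64(254.73740536318093), np.float64(193.43084456160966))
```

View pics/wz.png

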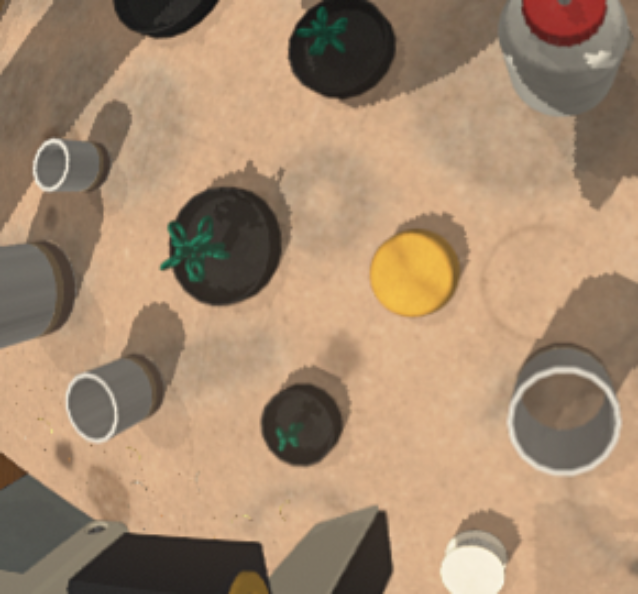

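Wrist and top agree within about 2 mm: base_50 (0.5355,-0.1755), flask_50 (0.549,-0.372). I descend and grip.

```bash
python3 -m creep '[1,0.001,0,-0.04,0, 1,0,0,-0.04,0, 1,0,0,-0.035,0, 1,0,0,-0.025,0, 1,0,0,-0.005,0]' 25
python3 - <<'E'
from h import *
shot('wrist','w2');print(telemetry.observe()['tool_pos'],telemetry.observe()['contact_force'])
E
```

```text
time: 2.12
tool_pos: [0.5452, -0.3772, 0.0579]
tool_rot: [3.131, 0.0, 0.495]
contact_force: [-0.5, -0.0, 0.1]
opening: 0.092
[ 0.54547111 -0.37746481  0.05834263] [-0.08117784  0.71974288  0.00920253]
```

View pics/w2.png

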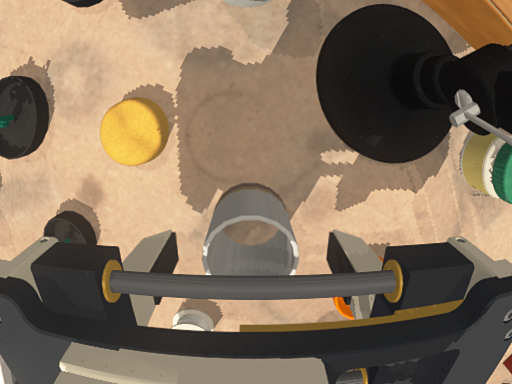

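The rim is at px (251,245), between the fingers. The tool has drifted about 5 mm, so I correct that and close.

```bash
python3 -m creep '[1,0.004,0.005,-0.003,0, 1,0.001,0.001,0,0, 0.4,0,0,0,0, 0.4,0,0,0,0, 0.4,0,0,0,0,0.4,0,0,0,0,0.4,0,0,0,0]' 25
python3 - <<'E'
from h import *
w=shot('wrist','w3');o=telemetry.observe();print(o['tool_pos'],o['contact_force'],o['opening'])
E
```

```text
time: 3.05
tool_pos: [0.5523, -0.373, 0.0605]
tool_rot: [3.123, -0.003, 0.495]
contact_force: [0.2, 0.4, -0.7]
opening: 0.0502
[ 0.55223394 -0.37294396  0.06039608] [0.06900229 0.82049601 0.88104514] 0.050541397826167435
```

View pics/w3.png

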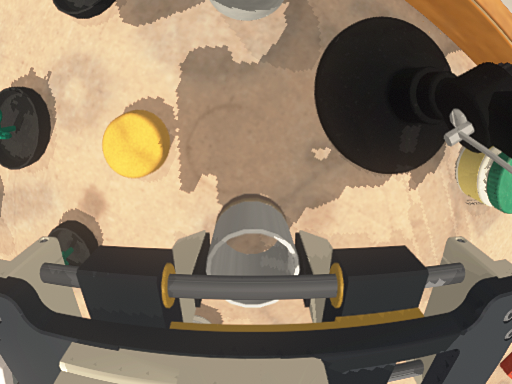

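```bash
python3 -m creep '[0.4,0,0,0.04,0, 0.4,0,0,0.04,0, 0.4,0,0,0.02,0, 0.4,0,0,0,0]'
python3 - <<'E'
from h import *
for i in range(3):
    w=shot('wrist','w4');o=telemetry.observe();print(o['tool_pos'],o['tool_rot'],o['contact_force'],o['opening'])
z=o['tool_pos'][2]
print(onz(w,253,267,z),proj(w,o['tool_pos']))
E
```

```text
time: 3.6
tool_pos: [0.5507, -0.372, 0.1601]
tool_rot: [3.129, -0.001, 0.494]
contact_force: [0.1, -0.2, -3.4]
opening: 0.0507
[ 0.5502927  -0.37154012  0.15885956] [3.13063752e+00 1.51721333e-04 4.94486587e-01] [-0.19701625 -0.31047351 -1.61059829] 0.05027623581824828
[ 0.54990322 -0.37124948  0.15783822] [3.13241022e+00 8.67106905e-04 4.94493205e-01] [-0.21163177 -0.46686925 -2.52785618] 0.05041360908058301
[ 0.54970251 -0.37105079  0.1572538 ] [3.13352908e+00 1.27476101e-03 4.94474549e-01] [ 0.17779168 -0.07418332 -2.31492499] 0.05068073483548598
[ 0.55050535 -0.37043533  0.1572538 ] (np.float64(253.30677910287272), np.float64(268.6122323366696))
```

View pics/w4.png

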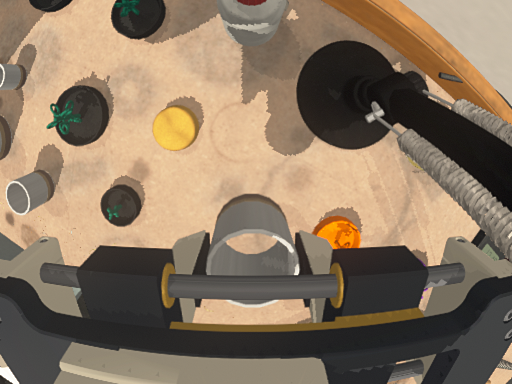

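The flask is held with its rim centred on the TCP, and the weight shows about 2.4 N. Carrying it to base_50.

```bash
python3 -m creep '[0.4,-0.003,0.039,0,0, 0.4,-0.003,0.039,0,0, 0.4,-0.003,0.039,0,0, 0.4,-0.003,0.039,0,0, 0.4,-0.003,0.038,0,0, 0.4,0,0,0,0, 0.4,0,0,0,0]'
python3 - <<'E'
from h import *
w=shot('wrist','w5');t=shot('top','t5');s=shot('scene','s5');o=telemetry.observe();print(o['tool_pos'],o['tool_rot'],o['opening'])
print(proj(w,[.5355,-.1755,.016]),proj(s,[.5355,-.1755,.016]))
E
```

```text
time: 4.62
tool_pos: [0.5293, -0.1702, 0.1462]
tool_rot: [-3.135, 0.01, 0.493]
contact_force: [-0.2, 0.3, -2.5]
opening: 0.0508
[ 0.52934375 -0.17087133  0.14653597] [-3.13533844  0.01000926  0.49158319] 0.050110663749284357
(np.float64(262.10513285217417), np.float64(189.26475005042184)) (np.float64(208.92320900295732), np.float64(182.74870337633445))
```

View pics/w5.png

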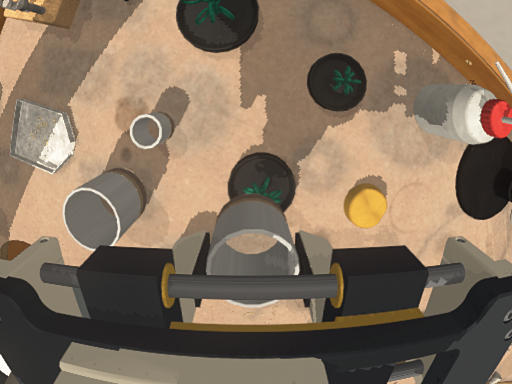

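View pics/s5.png

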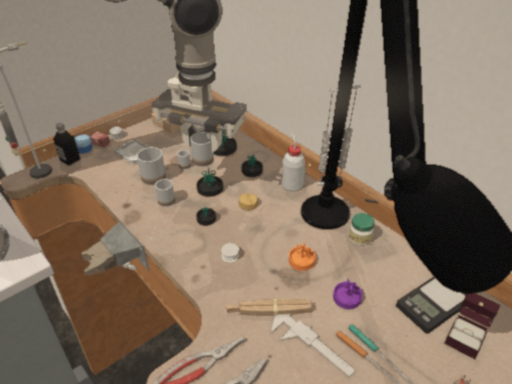

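Base_50 appears at (262,187), predicted (262,189). I shift (+6,-5) mm and descend partway.

```bash
python3 -m creep '[0.4,0.006,-0.005,-0.015,0, 0.4,0.002,-0.001,-0.01,0, 0.4,0,0,0,0]'
python3 - <<'E'
from h import *
w=shot('wrist','w6');s=shot('scene','s6');o=telemetry.observe();print(o['tool_pos'],o['tool_rot'],o['opening'])
print(proj(w,[.5355,-.1755,.016]))
cv2.imwrite("pics/s6z.png",cv2.cvtColor(cv2.resize(s["image"][110:230,130:280],None,fx=5,fy=5),cv2.COLOR_RGB2BGR))
E
```

```text
time: 5.15
tool_pos: [0.5377, -0.1791, 0.1188]
tool_rot: [-3.135, 0.011, 0.489]
contact_force: [-0.5, 0.9, -1.4]
opening: 0.0505
[ 0.53799716 -0.17899377  0.11982083] [-3.136071    0.00969384  0.48939962] 0.05039482791539676
(np.float64(248.91348744481002), np.float64(202.61852345500571))
```

View pics/w6.png

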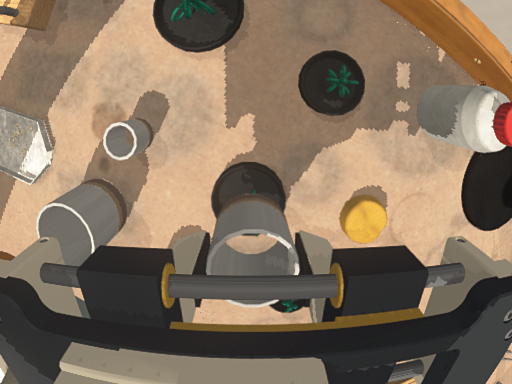

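View pics/s6z.png

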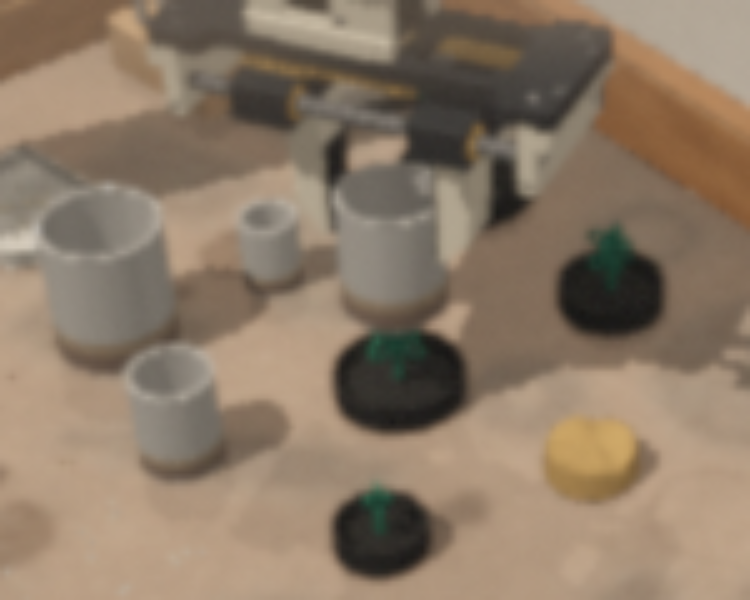

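```bash
python3 - <<'E'
from h import *
s=shot('scene');z=lambda p:((np.array(p)-[130,110])*5).round(1)
for p in [(.5355,-.1755,.016),(.5355,-.1755,.0),(.5355,-.1755,.06),(.5355,-.1755,.12)]: print(p,z(proj(s,p)))
p=(.538,-.179,.06);print(z(proj(s,p)))
E
```

```text
(0.5355, -0.1755, 0.016) [394.6 363.7]
(0.5355, -0.1755, 0.0) [396.9 389.8]
(0.5355, -0.1755, 0.06) [388.2 289.6]
(0.5355, -0.1755, 0.12) [378.8 182.2]
[397.  290.9]
```

```bash
python3 - <<'E'
from h import *
w=shot('wrist','w7');t=shot('top','t7');o=telemetry.observe();p=o['tool_pos'];print(p,o['tool_rot'])
for z in(.016,.06,.12): print(z,np.round(proj(w,[p[0],p[1],z]),1))
cv2.imwrite("pics/w7z.png",cv2.cvtColor(cv2.resize(w["image"][150:320,160:350],None,fx=4,fy=4),cv2.COLOR_RGB2BGR))
E
```

```text
[ 0.53831336 -0.17888262  0.12070295] [-3.13736169  0.00872085  0.4897584 ]
0.016 [253.7 201.7]
0.06 [253.7 222.7]
0.12 [253.8 268.5]
```

View pics/w7z.png

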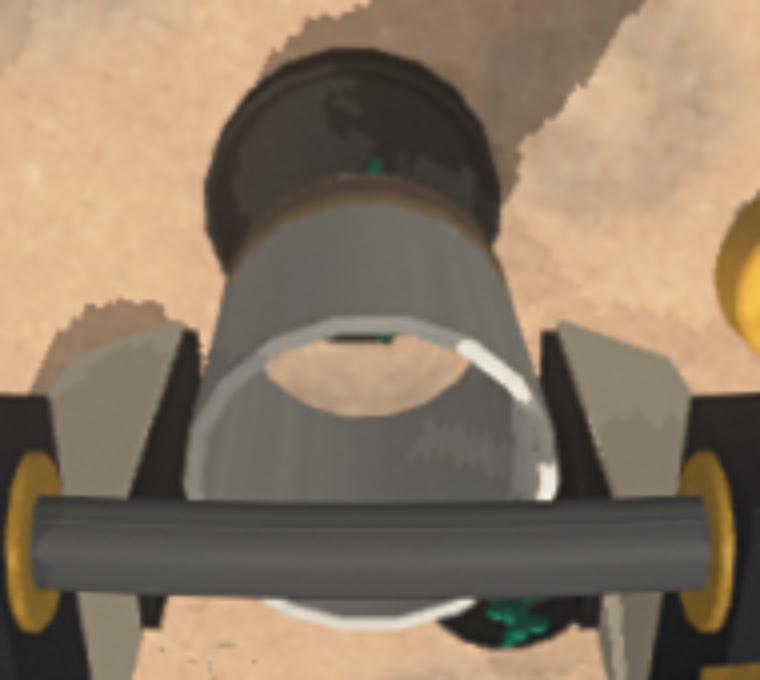

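View pics/t7.png

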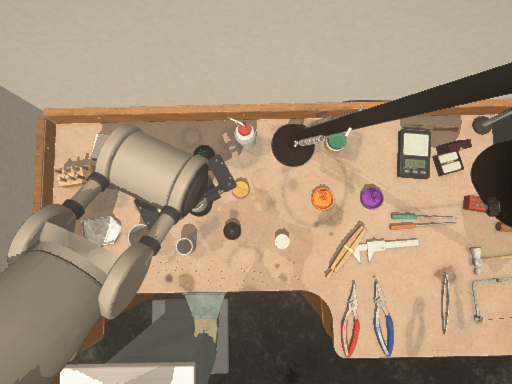

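In the wrist view the flask foot is at column 251.5 and the base at 248. That puts the flask about 4 mm off along the jaws, matching the TCP numbers. I correct that and descend.

```bash
python3 -m creep '[0.4,-0.002,0.003,-0.01,0, 0.4,0,0,-0.015,0,0.4,0,0,-0.01,0, 0.4,0,0,0,0]'
python3 - <<'E'
from h import *
w=shot('wrist','w7');s=shot('scene');o=telemetry.observe();p=o['tool_pos'];print(p,o['tool_rot'],o['contact_force'])
a=cv2.resize(w["image"][150:320,160:350],None,fx=3,fy=3);b=cv2.resize(s["image"][110:212,150:250],(500,510))[:,:230+200]
b=cv2.resize(s["image"][125:215,160:240],(453,510))[:, :230] if 0 else cv2.resize(s["image"][125:210,170:208+32],(230*2//2,int(85*230/70)))
cv2.imwrite("pics/w7z.png",cv2.cvtColor(np.hstack([a,cv2.copyMakeBorder(b,0,510-b.shape[0],0,0,0)]),cv2.COLOR_RGB2BGR))
for z in(.016,.06,.09): print(z,np.round(proj(w,[p[0],p[1],z]),1))
E
```

```text
time: 5.9
tool_pos: [0.5357, -0.1752, 0.0832]
tool_rot: [-3.137, 0.009, 0.49]
contact_force: [-1.3, -0.2, -3.3]
opening: 0.05
[ 0.53634657 -0.17547375  0.08418099] [-3.13847655  0.00785459  0.49014709] [ 0.36554958  0.04737074 -1.88045023]
0.016 [254.4 218.6]
0.06 [254.7 247.5]
0.09 [254.9 275.7]
```

View pics/w7z.png

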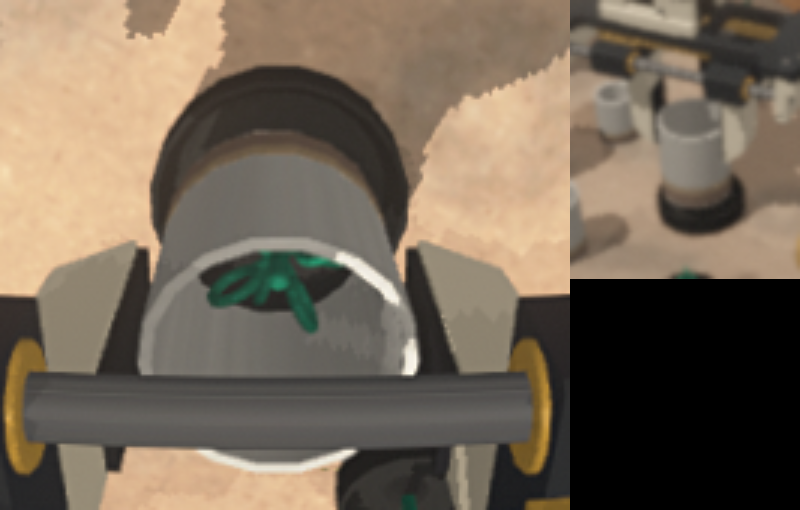

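```bash
python3 - <<'E'
from h import *
w=shot('wrist');o=telemetry.observe();p=o['tool_pos'];u=np.array([np.cos(.49),np.sin(.49),0])
f=lambda q:(np.array(proj(w,q))-[160,150])*3
b=np.array([p[0],p[1],0]);print(p)
print("base far top",f(b+u*.032+[0,0,.016]),"base far bottom",f(b+u*.032),"foot far",f(b+u*.025+[0,0,p[2]-.060]),"rim far",f(b+u*.025+[0,0,p[2]]),"near",f(b-u*.025+[0,0,p[2]]),"treetop",f(b+[0,0,.056]))
E
```

```text
[ 0.53656289 -0.17559684  0.08460515]
base far top [281.63428012  77.42128697] base far bottom [281.40757993  61.35279525] foot far [281.72984277 117.23952925] rim far [283.02984287 226.52917699] near [282.21441576 468.50385635] treetop [282.05258583 281.78915184]
```

Flask and base share the same ~2.5 mm offset from the prediction, so relative to each other they align within about 1 mm. Lowering.

```bash
python3 -m creep '[0.4,0,0,-0.008,0, 0.4,0,0,-0.006,0, 0.4,0,0,0,0]'; python3 -m creep '[0.4,0,0,-0.004,0,0.4,0,0,0,0]'
```

```text
time: 6.42
tool_pos: [0.5369, -0.1758, 0.0702]
tool_rot: [-3.14, 0.007, 0.49]
contact_force: [0.3, 0.3, -2.2]
opening: 0.0504
time: 6.68
tool_pos: [0.5373, -0.1759, 0.0666]
tool_rot: [-3.141, 0.006, 0.49]
contact_force: [-1.0, -0.1, -0.3]
opening: 0.0506
```

```bash
python3 -m creep '[0.4,0,0,-0.003,0,0.4,0,0,-0.002,0]'
python3 - <<'E'
from h import *
w=shot('wrist');s=shot('scene');o=telemetry.observe();print(o['tool_pos'],o['contact_force'])
a=cv2.resize(w["image"][130:320,160:350],None,fx=2.6,fy=2.6);b=cv2.resize(s["image"][125:210,170:240],(250,303))
cv2.imwrite("pics/w8z.png",cv2.cvtColor(np.hstack([a,cv2.copyMakeBorder(b,0,494-303,0,0,0)]),cv2.COLOR_RGB2BGR))
E
```

```text
time: 6.92
tool_pos: [0.5372, -0.1757, 0.0659]
tool_rot: [3.141, 0.005, 0.491]
contact_force: [-7.0, 2.1, 17.2]
opening: 0.0507
[ 0.53717108 -0.17567406  0.06591238] [-6.37235345  3.08696371 17.23155356]
```

View pics/w8z.png

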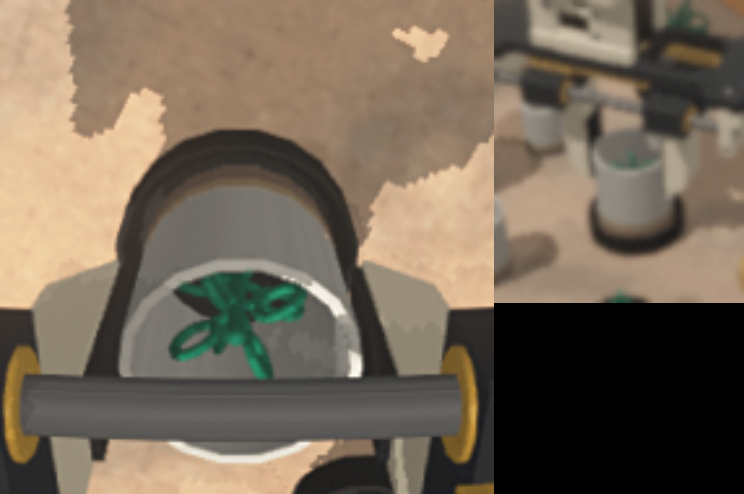

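Contact is firm at seat height with the tree centred in the flask. Release and retreat.

```bash
python3 -m creep '[0.4,0,0,0.001,0,0.72,0,0,0,0,0.72,0,0,0,0,0.72,0,0,0,0,0.72,0,0,0.02,0,0.72,0,0,0.04,0,0.72,0,0,0.05,0,0.8,0,0,0.03,0]'
python3 - <<'E'
from h import *
w=shot('wrist','w9');o=telemetry.observe();print(o['tool_pos'],o['contact_force'])
E
```

```text
time: 8.02
tool_pos: [0.5357, -0.1751, 0.2074]
tool_rot: [-3.137, 0.009, 0.49]
contact_force: [0.9, 0.0, -0.7]
opening: 0.0714
[ 0.53700448 -0.17573153  0.21096779] [0.54253453 0.02458175 3.18661556]
```

View pics/w9.png

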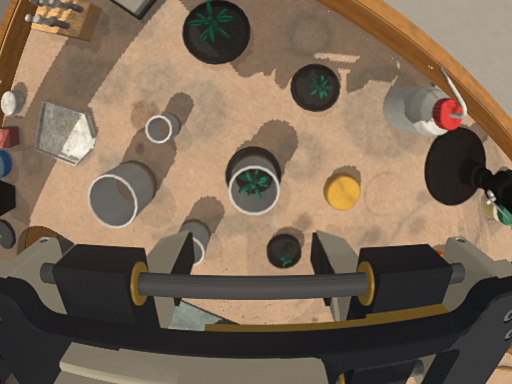

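flask_50 stands home, with the tree at (255,183) inside its rim. Next is flask_40 at about (0.433,-0.147), yaw 0.79.

```bash
python3 -m creep '[0.85,-0.034,0.009,0,0.1,0.85,-0.034,0.009,-0.02,0.1,0.85,-0.034,0.009,-0.02,0.1,0.85,0,0,0,0]'
python3 - <<'E'
from h import *
w=shot('wrist','w10');o=telemetry.observe();print(o['tool_pos'],o['tool_rot'])
print(rimfit(w,*proj(w,[.433,-.147,.05]),.05,.04),proj(w,[.433,-.147,.05]))
E
```

```text
time: 8.57
tool_pos: [0.4326, -0.1481, 0.1705]
tool_rot: [3.139, 0.004, 0.8]
contact_force: [0.3, -0.2, 1.2]
opening: 0.0783
[ 0.43464821 -0.14905926  0.17160394] [3.13518892e+00 2.62238225e-03 7.98948740e-01]
(array([ 0.4323, -0.1461]), 149, 0.0199) (np.float64(252.13593950867892), np.float64(195.64544664431196))
```

View pics/w10.png

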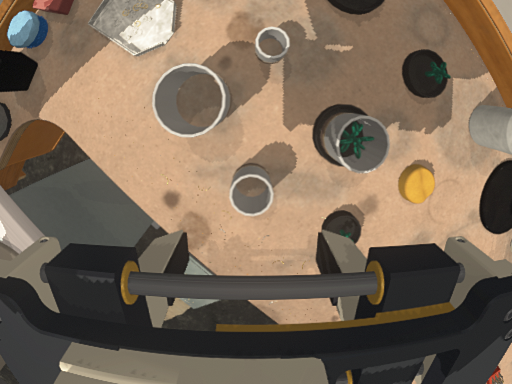

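The flask_40 rim is at (251,194), where predicted. Descend.

```bash
python3 -m creep '[0.85,-0.002,0.003,-0.04,0,0.85,0,0,-0.04,0,0.85,0,0,-0.03,0,0.85,0,0,-0.01,0,0.85,0,0,0,0]'
python3 - <<'E'
from h import *
w=shot('wrist','w11');o=telemetry.observe();print(o['tool_pos'],o['tool_rot'])
E
```

```text
time: 9.25
tool_pos: [0.4409, -0.1499, 0.0515]
tool_rot: [3.121, -0.002, 0.795]
contact_force: [-0.3, -0.9, -0.1]
opening: 0.0781
[ 0.44111414 -0.14997658  0.05197216] [ 3.12033480e+00 -2.01225013e-03  7.94708718e-01]
```

View pics/w11.png

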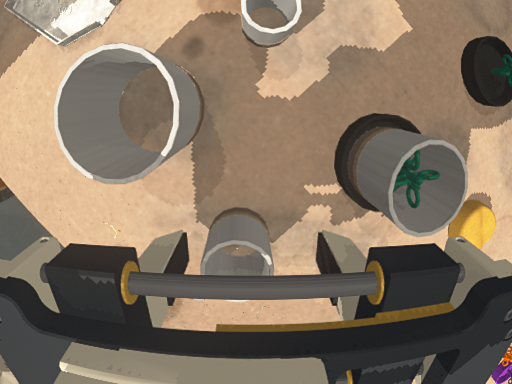

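```bash
python3 -m creep '[0.85,-0.008,0.003,-0.004,0,0.85,-0.001,0,0,0,0.3,0,0,0,0,0.3,0,0,0,0,0.3,0,0,0,0,0.3,0,0,0,0,0.3,0,0,0,0]' 25
python3 - <<'E'
from h import *
w=shot('wrist','w12');o=telemetry.observe();print(o['tool_pos'],o['tool_rot'],o["opening"])
E
```

```text
time: 10.18
tool_pos: [0.4333, -0.1477, 0.0506]
tool_rot: [3.115, -0.004, 0.794]
contact_force: [-0.5, -0.6, 0.1]
opening: 0.04
[ 0.43326445 -0.14767668  0.05061291] [ 3.11463941 -0.00367657  0.79442382] 0.0399035272813345
```

View pics/w12.png

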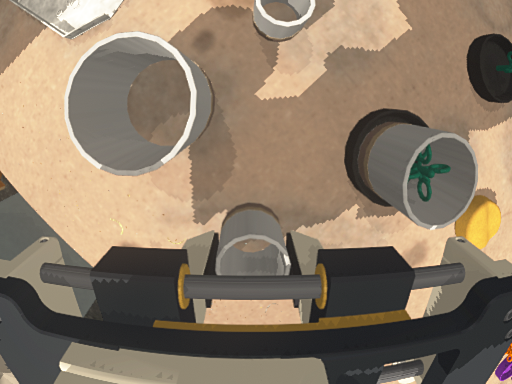

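```bash
python3 -m creep '[0.3,0,0,0.04,0,0.3,0,0,0.04,0,0.3,0,0,0.04,0,0.3,0,0,0,0]'; python3 -m creep '[0.3,0.028,-0.005,0,-0.175,0.3,0.028,-0.005,0,-0.175,0.3,0.028,-0.005,0,-0.175,0.3,0.028,-0.005,0,-0.175,0.3,0.028,-0.005,0,-0.175,0.3,0.028,-0.005,0,-0.175,0.3,0.026,-0.005,0,-0.175,0.3,0.026,-0.005,0,-0.175,0.3,0,0,0,0]'
python3 - <<'E'
from h import *
w=shot('wrist','w13');o=telemetry.observe();print(o['tool_pos'],o['tool_rot'],o["opening"],o["contact_force"])
print(proj(w,[.655,-.188,.016]))
E
```

```text
time: 10.72
tool_pos: [0.4322, -0.1472, 0.1729]
tool_rot: [3.118, -0.003, 0.794]
contact_force: [-0.5, -0.9, -2.1]
opening: 0.0401
time: 11.85
tool_pos: [0.6526, -0.1856, 0.1561]
tool_rot: [3.123, 0.018, -0.652]
contact_force: [-0.7, 0.4, -1.3]
opening: 0.0401
[ 0.65153642 -0.18525735  0.15597059] [ 3.1222368   0.01999539 -0.64983954] 0.039951973726394446 [-1.85052825 -0.58274315 -1.4624601 ]
(np.float64(249.93285757227574), np.float64(184.0862015239997))
```

View pics/w13.png

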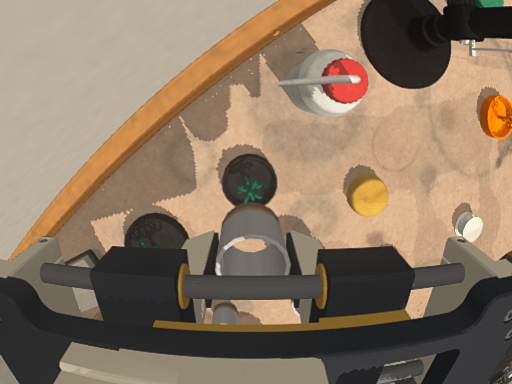

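Base_40 is at (249,182), predicted (250,184). Align and lower to just above the tree.

```bash
python3 -m creep '[0.3,0.003,-0.003,-0.025,0,0.3,0,0,-0.022,0,0.3,0,0,0,0]'
python3 - <<'E'
from h import *
w=shot('wrist');o=telemetry.observe();p=o['tool_pos'];print(p,o['tool_rot'])
print(proj(w,[.655,-.188,.016]))
for z in(.016,.06,.1): print(z,np.round((np.array(proj(w,[p[0],p[1],z]))-[160,140])*4,1))
cv2.imwrite("pics/w14z.png",cv2.cvtColor(cv2.resize(w["image"][140:290,160:350],None,fx=4,fy=4),cv2.COLOR_RGB2BGR))
E
```

```text
time: 12.28
tool_pos: [0.6511, -0.1873, 0.1056]
tool_rot: [3.121, 0.025, -0.642]
contact_force: [-0.1, 0.3, -0.7]
opening: 0.0397
[ 0.65177124 -0.18760274  0.1069075 ] [ 3.12122867  0.02330469 -0.64243211]
(np.float64(247.5607754534619), np.float64(201.54835421077217))
0.016 [358.5 259.5]
0.06 [362. 356.]
0.1 [366.7 485.3]
```

View pics/w14z.png

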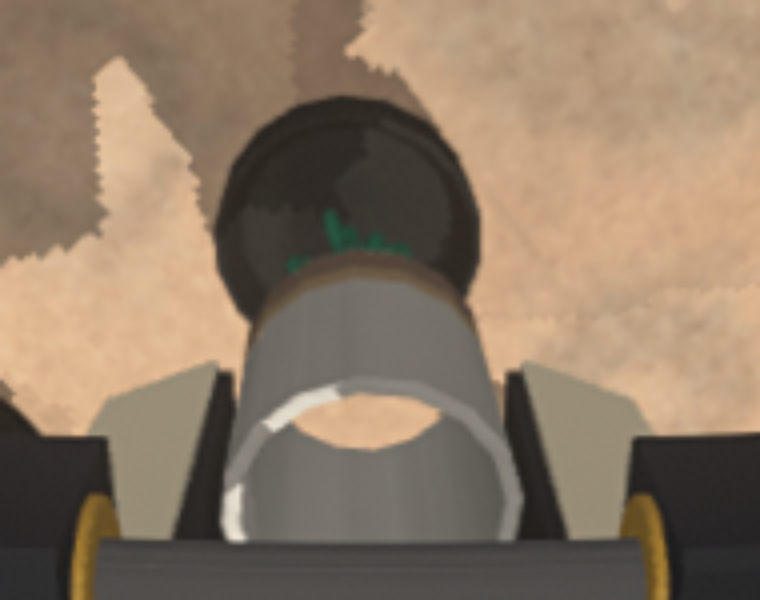

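```bash
cat >> h.py <<'E'
def pred(w,b,Rb,Rf,p,zf,H,org,k):
    o=telemetry.observe();yw=o["tool_rot"][2];u=np.array([np.cos(yw),np.sin(yw),0]);v=np.array([-np.sin(yw),np.cos(yw),0])
    f=lambda q:((np.array(proj(w,q))-org)*k).round(0)
    b=np.array([b[0],b[1],0]);p=np.array([p[0],p[1],0])
    print("base far bottom",f(b+u*Rb),"top",f(b+u*Rb+[0,0,.016]),"left",f(b+v*Rb+[0,0,.008]),"right",f(b-v*Rb+[0,0,.008]))
    print("foot far",f(p+u*Rf+[0,0,zf]),"rim far",f(p+u*Rf+[0,0,zf+H]),"near",f(p-u*Rf+[0,0,zf+H]),"rimL",f(p+v*Rf+[0,0,zf+H]),"rimR",f(p-v*Rf+[0,0,zf+H]))
E
python3 - <<'E'
from h import *
w=shot("wrist");o=telemetry.observe();p=o["tool_pos"];print(p)
pred(w,(.655,-.188),.027,.02,p,p[2]-.05,.05,[160,140],4)
E
```

```text
[ 0.65259839 -0.18789883  0.10810311]
base far bottom [350.  97.] top [351. 116.] left [220. 235.] right [482. 234.]
foot far [361. 234.] rim far [367. 374.] near [367. 632.] rimL [212. 512.] rimR [522. 509.]
```

```bash
python3 -m creep '[0.3,0.005,-0.001,-0.018,0,0.3,0,0,-0.01,0,0.3,0,0,0,0]'
python3 - <<'E'
from h import *
w=shot('wrist');s=shot('scene');o=telemetry.observe();p=o['tool_pos'];print(p,o['tool_rot'])
pred(w,(.655,-.188),.027,.02,p,p[2]-.05,.05,[160,140],3.5)
a=cv2.resize(w["image"][140:290,160:350],None,fx=3.5,fy=3.5)
cv2.imwrite("pics/w15z.png",cv2.cvtColor(a,cv2.COLOR_RGB2BGR))
cv2.imwrite("pics/s15z.png",cv2.cvtColor(cv2.resize(s["image"][110:210,180:310],None,fx=5,fy=5),cv2.COLOR_RGB2BGR))
E
```

```text
time: 12.75
tool_pos: [0.6584, -0.1892, 0.0802]
tool_rot: [3.123, 0.018, -0.642]
contact_force: [-0.4, 0.4, -1.5]
opening: 0.04
[ 0.65883014 -0.1893699   0.08110006] [ 3.12299302  0.01669229 -0.64190578]
base far bottom [321. 144.] top [322. 167.] left [195. 278.] right [448. 276.]
foot far [317. 208.] rim far [323. 328.] near [323. 555.] rimL [187. 449.] rimR [457. 447.]
```

View pics/w15z.png

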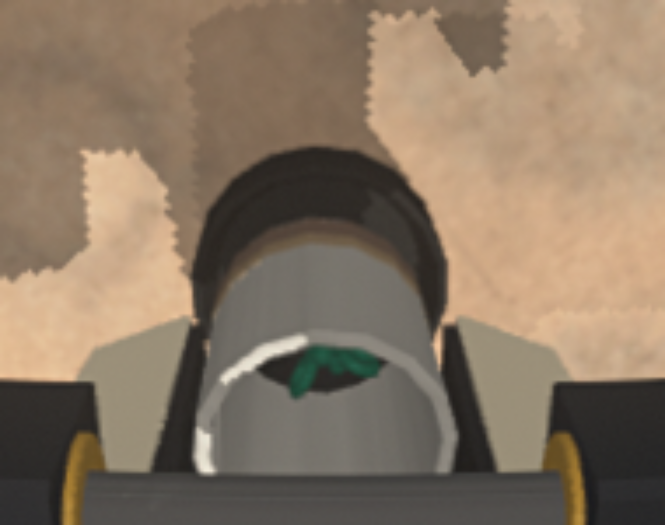

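View pics/s15z.png

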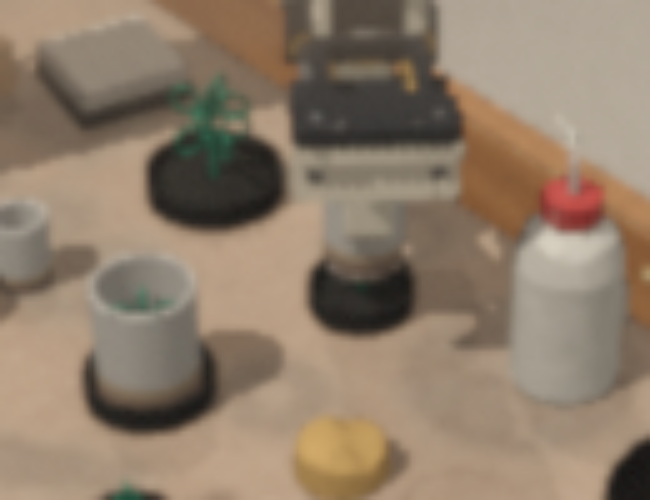

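Wrist says centred within 1 mm, and scene says about 2.5 mm too far along +u. I shift back 1 mm and lower with force checks.

```bash
python3 -m creep '[0.3,-0.001,0.0007,-0.01,0,0.3,0,0,-0.008,0,0.3,0,0,0,0]';python3 -m creep '[0.3,-0.001,0.0005,-0.005,0,0.3,0,0,0,0]'
```

```text
time: 13.22
tool_pos: [0.6579, -0.1886, 0.0623]
tool_rot: [3.123, 0.016, -0.642]
contact_force: [-0.4, -0.2, -0.7]
opening: 0.04
time: 13.48
tool_pos: [0.6571, -0.1882, 0.0574]
tool_rot: [3.123, 0.015, -0.642]
contact_force: [0.0, -0.6, -1.4]
opening: 0.0396
```

```bash
python3 -m creep '[0.3,0,0,-0.003,0,0.3,0,0,-0.002,0]'
python3 - <<'E'
from h import *
w=shot('wrist');s=shot('scene');o=telemetry.observe();p=o['tool_pos'];print(p,o['contact_force'])
cv2.imwrite("pics/w16z.png",cv2.cvtColor(np.hstack([cv2.resize(w["image"][140:290,160:350],(456,360)),cv2.resize(s["image"][125:205,220:290],(315,360))]),cv2.COLOR_RGB2BGR))
E
```

```text
time: 13.72
tool_pos: [0.6578, -0.1882, 0.0565]
tool_rot: [3.124, 0.013, -0.641]
contact_force: [-4.9, 1.8, 11.0]
opening: 0.0398
[ 0.65769236 -0.18821536  0.05652329] [-3.39696131  0.90994753 10.09172318]
```

View pics/w16z.png

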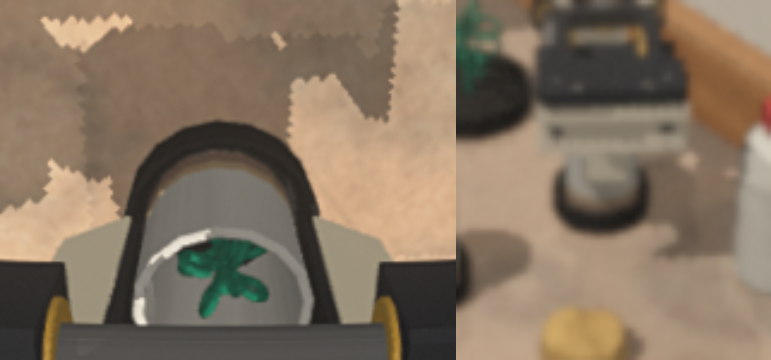

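Seated at the expected height, with 10 N contact. Release and rise.

```bash
python3 -m creep '[0.3,0,0,0.001,0,0.65,0,0,0,0,0.65,0,0,0,0,0.65,0,0,0,0,0.65,0,0,0.02,0,0.65,0,0,0.04,0,0.65,0,0,0.05,0,0.65,0,0,0.03,0,0.65,0,0,0,0]'
python3 - <<'E'
from h import *
w=shot('wrist','w17');o=telemetry.observe();print(o['tool_pos'],o['tool_rot'])
E
```

```text
time: 14.95
tool_pos: [0.6578, -0.1884, 0.2075]
tool_rot: [3.125, 0.008, -0.641]
contact_force: [-0.0, 0.3, -0.2]
opening: 0.0597
[ 0.65726695 -0.18818081  0.20583006] [ 3.12454608  0.01016171 -0.64150176]
```

View pics/w17.png

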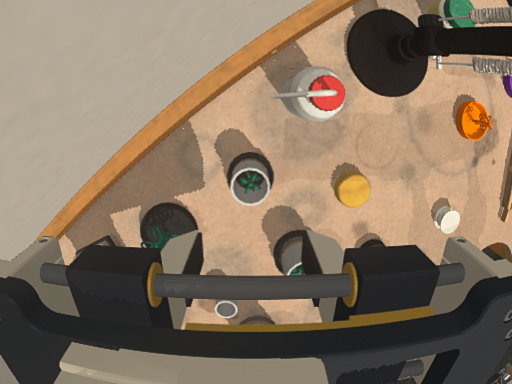

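flask_40 is home at (250,183). Next is flask_30 at about (0.5395,-0.0625), yaw 0.

```bash
python3 -m creep '[0.65,-0.0295,0.0315,0,0.16,0.65,-0.0295,0.0315,0,0.16,0.65,-0.0295,0.0315,-0.02,0.16,0.65,-0.0295,0.0315,-0.02,0.16,0.65,0,0,0,0]'
python3 - <<'E'
from h import *
w=shot('wrist','w18');o=telemetry.observe();print(o['tool_pos'],o['tool_rot'])
print(rimfit(w,*proj(w,[.5395,-.0625,.04]),.04,.03),proj(w,[.5395,-.0625,.04]))
dark(w)
E
```

```text
time: 15.62
tool_pos: [0.5309, -0.0582, 0.1574]
tool_rot: [3.127, 0.023, 0.018]
contact_force: [-0.2, 0.1, -0.7]
opening: 0.0596
[ 0.53292122 -0.0594579   0.15845038] [3.12592278 0.01919665 0.0157406 ]
(array([ 0.5406, -0.0612]), 123, 0.0147) (np.float64(255.99601151086776), np.float64(185.56122659328497))
[156.1  45.6] 523 [0.6675 0.0332 0.008 ] [0.6797 0.0545 0.0387]
[379.5  66.7] 1033 [ 0.6543 -0.1825  0.008 ] [ 0.6556 -0.1868  0.0237]
[505.3  89.9] 505 [ 0.6607 -0.3697  0.008 ] [ 0.6592 -0.3723  0.0215]
[352.1 172.3] 993 [ 0.5454 -0.1609  0.008 ] [ 0.5367 -0.174   0.0288]
[377.3 192.8] 399 [ 0.5239 -0.193   0.008 ] [ 0.5237 -0.1932  0.0136]
[241.5 229.7] 179 [ 0.4814 -0.0496  0.008 ] [ 0.4581 -0.0506  0.0285]
```

View pics/w18.png

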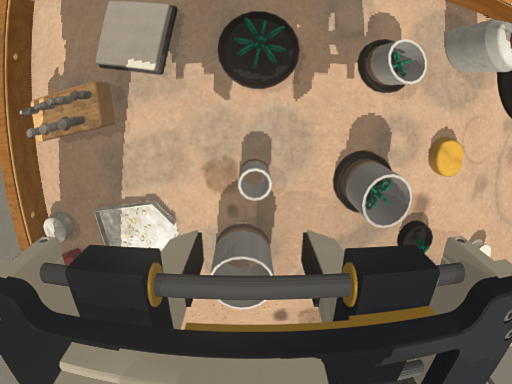

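```bash
python3 -m creep '[0.65,0.007,-0.0025,-0.035,0,0.65,0,0,-0.035,0,0.65,0,0,-0.03,0,0.65,0,0,-0.01,0,0.65,0,0,0,0]'
python3 - <<'E'
from h import *
w=shot('wrist','w19');o=telemetry.observe();print(o['tool_pos'],o['tool_rot'])
E
```

```text
time: 16.3
tool_pos: [0.5454, -0.0662, 0.0463]
tool_rot: [3.123, 0.012, 0.007]
contact_force: [-0.2, 0.4, 0.4]
opening: 0.0597
[ 0.54564966 -0.06618922  0.0468248 ] [3.12303219 0.01101941 0.00736767]
```

View pics/w19.png

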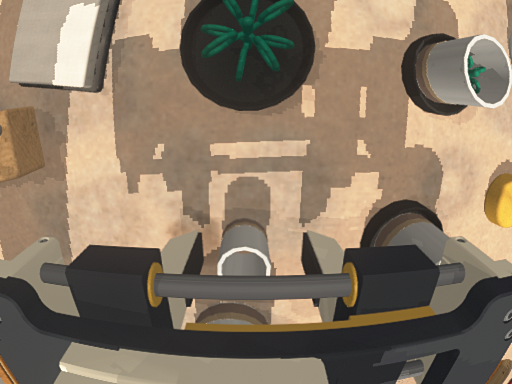

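```bash
python3 -m creep '[0.65,-0.006,0.004,-0.003,0,0.65,0,0,0,0,0.2,0,0,0,0,0.2,0,0,0,0,0.2,0,0,0,0,0.2,0,0,0,0,0.2,0,0,0,0]' 25
python3 - <<'E'
from h import *
w=shot('wrist');o=telemetry.observe();print(o['tool_pos'],o['tool_rot'],o["opening"])
cv2.imwrite("pics/w20z.png",cv2.cvtColor(cv2.resize(w["image"][180:330,160:350],None,fx=3,fy=3),cv2.COLOR_RGB2BGR))
E
```

```text
time: 17.23
tool_pos: [0.5412, -0.0623, 0.0469]
tool_rot: [3.122, 0.005, 0.007]
contact_force: [0.1, 0.2, 0.3]
opening: 0.0297
[ 0.54119503 -0.06235905  0.04692774] [3.1215266  0.0051551  0.00711793] 0.029683116076342494
```

View pics/w20z.png

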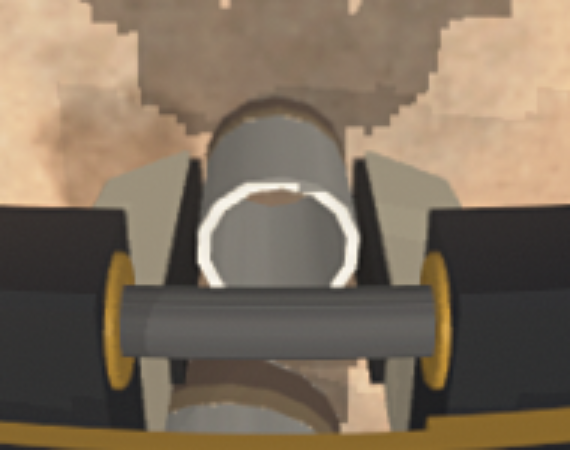

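```bash
python3 -m creep '[0.2,0,0,0.04,0,0.2,0,0,0.04,0,0.2,0,0,0.04,0,0.2,-0.0125,-0.0325,0,0,0.2,-0.0125,-0.0325,0,0,0.2,-0.0125,-0.0325,0,0,0.2,-0.0125,-0.0325,0,0,0.2,-0.0125,-0.0325,0,0,0.2,-0.0125,-0.0325,-0.01,0,0.2,0,0,0,0]'
python3 - <<'E'
from h import *
w=shot('wrist','w21');o=telemetry.observe();print(o['tool_pos'],o['tool_rot'],o["opening"],o["contact_force"])
print(proj(w,[.4665,-.256,.016]))
E
```

```text
time: 18.52
tool_pos: [0.4621, -0.2623, 0.1593]
tool_rot: [3.122, 0.007, 0.009]
contact_force: [-0.5, -0.1, -1.9]
opening: 0.0294
[ 0.46275243 -0.2614195   0.15972514] [3.1215206  0.00662926 0.00983987] 0.029599059733014403 [-0.55082231  0.20152031 -0.44134802]
(np.float64(243.16426456074265), np.float64(183.94135566187407))
```

View pics/w21.png

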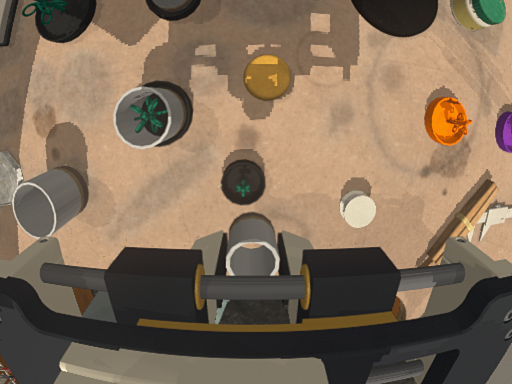

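Base_30 is at (243,182), as predicted. Shift (+3.5,+5.5) mm and lower to above the tree.

```bash
python3 -m creep '[0.2,0.0035,0.0055,-0.03,0,0.2,0,0,-0.03,0,0.2,0,0,0,0]'
python3 - <<'E'
from h import *
w=shot('wrist');s=shot('scene');o=telemetry.observe();p=o['tool_pos'];print(p,o['tool_rot'])
pred(w,(.4665,-.256),.022,.015,p,p[2]-.046,.04,[160,140],3.5)
cv2.imwrite("pics/w22z.png",cv2.cvtColor(cv2.resize(w["image"][140:290,160:350],None,fx=3.5,fy=3.5),cv2.COLOR_RGB2BGR))
cv2.imwrite("pics/s22z.png",cv2.cvtColor(cv2.resize(s["image"][140:240,150:280],None,fx=5,fy=5),cv2.COLOR_RGB2BGR))
E
```

```text
time: 18.95
tool_pos: [0.4678, -0.2535, 0.0996]
tool_rot: [3.121, 0.005, 0.012]
contact_force: [-0.2, 0.4, 0.1]
opening: 0.0297
[ 0.46915159 -0.25474778  0.10185187] [3.11807342e+00 6.32886324e-04 1.15627240e-02]
base far bottom [327. 139.] top [329. 159.] left [232. 242.] right [423. 240.]
foot far [328. 243.] rim far [335. 341.] near [334. 510.] rimL [235. 430.] rimR [433. 427.]
```

View pics/w22z.png

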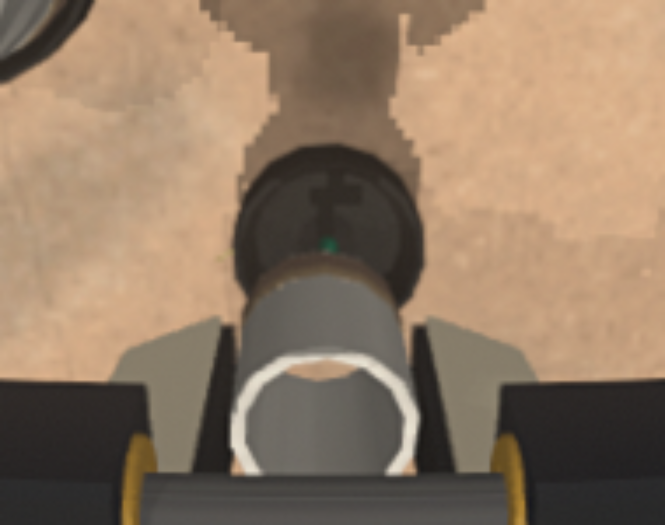

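View pics/s22z.png

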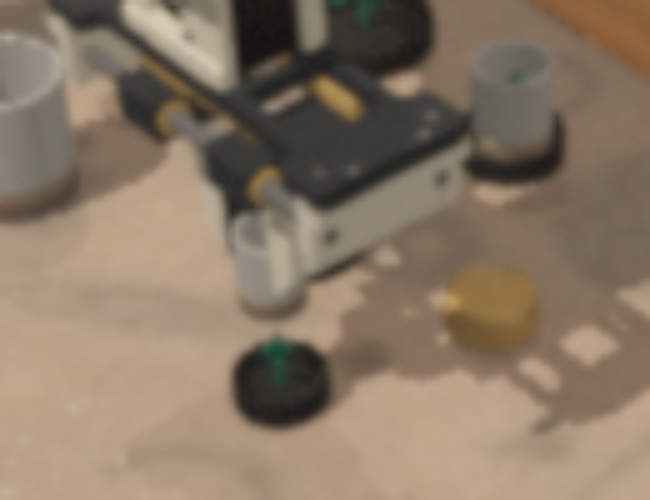

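```bash
python3 -m creep '[0.2,0,-0.002,-0.015,0,0.2,0,0,-0.012,0,0.2,0,0,0,0]'
python3 - <<'E'
from h import *
w=shot('wrist');s=shot('scene');o=telemetry.observe();p=o['tool_pos'];print(p,o['tool_rot'])
pred(w,(.4665,-.256),.022,.015,p,p[2]-.046,.04,[160,140],3.5)
cv2.imwrite("pics/w23z.png",cv2.cvtColor(cv2.resize(w["image"][140:290,160:350],None,fx=3.5,fy=3.5),cv2.COLOR_RGB2BGR))
cv2.imwrite("pics/s23z.png",cv2.cvtColor(cv2.resize(s["image"][140:240,150:280],None,fx=5,fy=5),cv2.COLOR_RGB2BGR))
E
```

```text
time: 19.42
tool_pos: [0.4704, -0.2572, 0.0754]
tool_rot: [3.116, -0.003, 0.012]
contact_force: [0.1, -0.9, -0.7]
opening: 0.0298
[ 0.47085518 -0.2575343   0.07620295] [ 3.11476537 -0.00393382  0.01210524]
base far bottom [310. 184.] top [311. 208.] left [206. 296.] right [416. 294.]
foot far [321. 246.] rim far [328. 341.] near [328. 509.] rimL [230. 430.] rimR [426. 427.]
```

View pics/w23z.png

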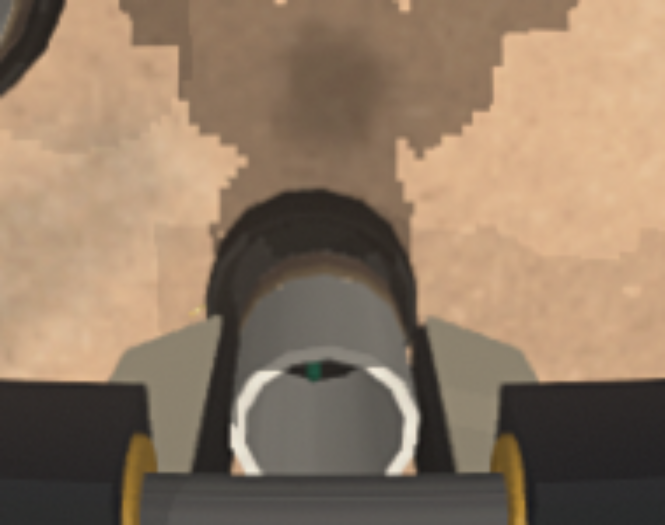

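View pics/s23z.png

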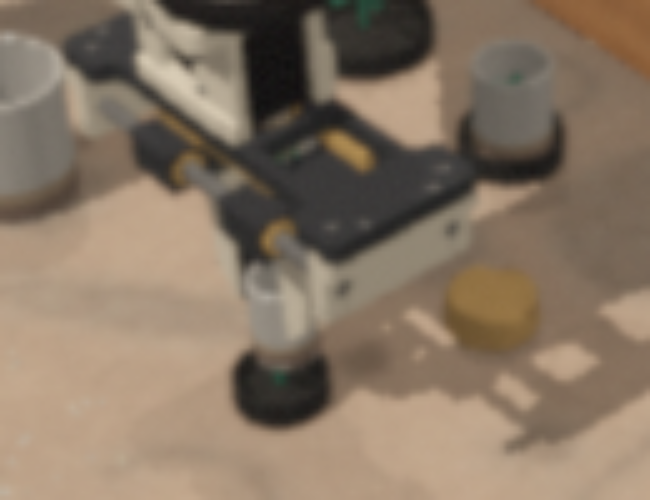

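Both views now show the flask about 3 mm too far toward (+x,-y). I correct by (-3,+2.5) mm, let it settle and look.

```bash
python3 -m creep '[0.2,-0.003,0.0025,0,0,0.2,0,0,0,0,0.2,0,0,0,0]'
python3 - <<'E'
from h import *
w=shot('wrist');s=shot('scene');o=telemetry.observe();p=o['tool_pos'];print(p,o['tool_rot'])
pred(w,(.4665,-.256),.022,.015,p,p[2]-.046,.04,[160,140],3.5)
cv2.imwrite("pics/w24z.png",cv2.cvtColor(cv2.resize(w["image"][140:290,160:350],None,fx=3.5,fy=3.5),cv2.COLOR_RGB2BGR))
cv2.imwrite("pics/s24z.png",cv2.cvtColor(cv2.resize(s["image"][140:240,150:280],None,fx=5,fy=5),cv2.COLOR_RGB2BGR))
E
```

```text
time: 19.9
tool_pos: [0.4679, -0.2552, 0.077]
tool_rot: [3.114, -0.005, 0.012]
contact_force: [0.0, -0.6, -0.6]
opening: 0.0298
[ 0.46787878 -0.25514716  0.07693075] [ 3.11404869 -0.0048838   0.01188973]
base far bottom [319. 171.] top [321. 194.] left [215. 283.] right [425. 281.]
foot far [319. 247.] rim far [326. 342.] near [325. 509.] rimL [228. 430.] rimR [423. 427.]
```

View pics/w24z.png

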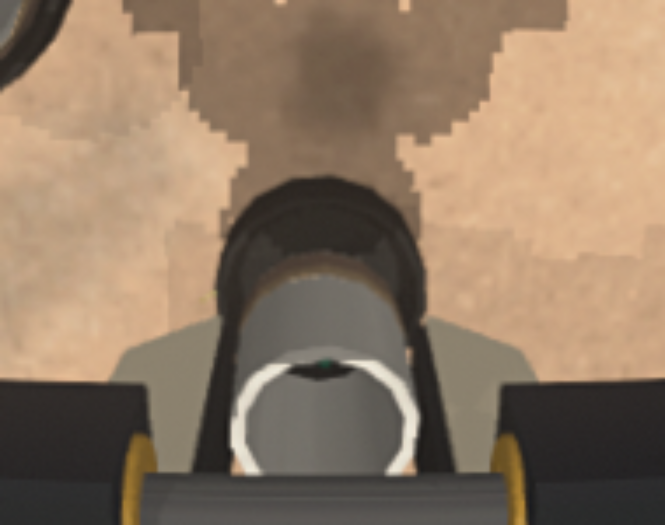

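View pics/s24z.png

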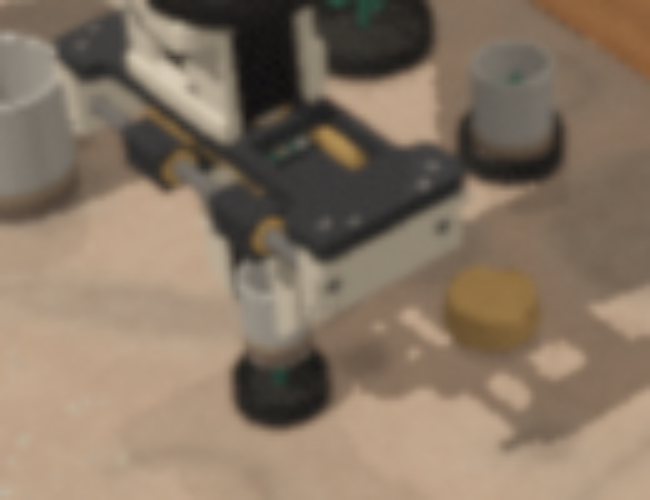

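Both views agree now (foot 322, base 321). Lower.

```bash
python3 -m creep '[0.2,0,0,-0.01,0,0.2,0,0,-0.008,0,0.2,0,0,0,0]';python3 -m creep '[0.2,0,0,-0.004,0,0.2,0,0,0,0]'
```

```text
time: 20.38
tool_pos: [0.4677, -0.255, 0.0573]
tool_rot: [3.114, -0.004, 0.012]
contact_force: [-0.0, -1.1, -0.5]
opening: 0.0296
time: 20.62
tool_pos: [0.4679, -0.2551, 0.0531]
tool_rot: [3.114, -0.005, 0.012]
contact_force: [-0.6, -0.4, -1.0]
opening: 0.0295
```

```bash
python3 -m creep '[0.2,0,0,-0.003,0,0.2,0,0,-0.002,0]'
python3 - <<'E'
from h import *
w=shot('wrist');s=shot('scene');o=telemetry.observe();p=o['tool_pos'];print(p,o['contact_force'])
cv2.imwrite("pics/w25z.png",cv2.cvtColor(np.hstack([cv2.resize(w["image"][140:290,160:350],(456,360)),cv2.resize(s["image"][165:245,170:240],(315,360))]),cv2.COLOR_RGB2BGR))
E
```

```text
time: 20.88
tool_pos: [0.4687, -0.2553, 0.0524]
tool_rot: [3.113, -0.007, 0.012]
contact_force: [-6.1, 3.9, 19.7]
opening: 0.0297
[ 0.46857231 -0.2552534   0.05239689] [-5.67428425  3.99892886 20.2925983 ]
```

View pics/w25z.png

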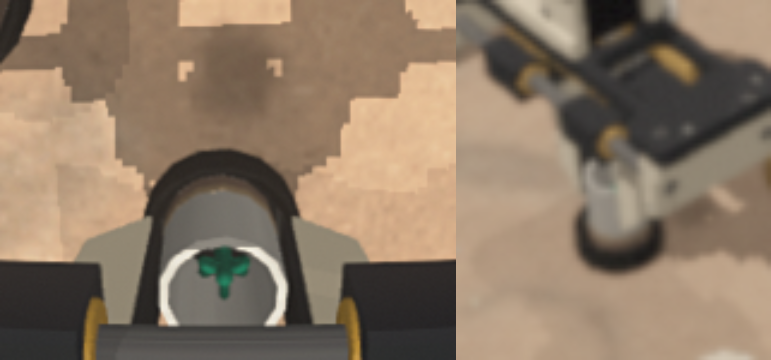

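```bash
python3 -m creep '[0.2,0,0,0.001,0,0.55,0,0,0,0,0.55,0,0,0,0,0.55,0,0,0,0,0.55,0,0,0.02,0,0.55,0,0,0.04,0,0.55,0,0,0.05,0,0.55,0,0,0.03,0,1,0,0,0,0]'
python3 - <<'E'
from h import *
w=shot('wrist','w26');o=telemetry.observe();print(o['tool_pos'],o['tool_rot'])
E
```

```text
time: 22.1
tool_pos: [0.4676, -0.2547, 0.1961]
tool_rot: [3.114, -0.005, 0.012]
contact_force: [0.2, -1.2, -0.3]
opening: 0.0563
[ 0.46700557 -0.25428028  0.19460366] [ 3.11594245e+00 -2.58576613e-03  1.18702758e-02]
```

View pics/w26.png

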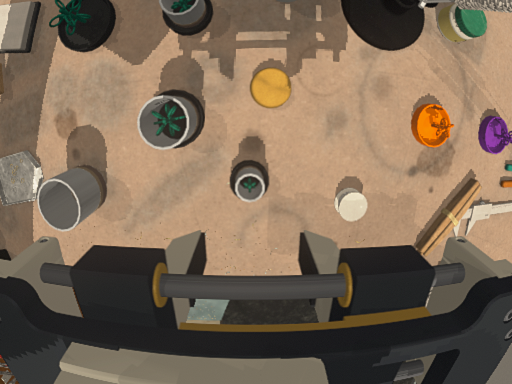

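flask_30 is home at (250,184). Last is flask_60 at about (0.456,-0.052), yaw 0.8.

```bash
python3 -m creep '[1,-0.002,0.0405,0,0.16,1,-0.002,0.0405,0,0.16,1,-0.002,0.0405,0,0.16,1,-0.002,0.0405,0,0.16,1,-0.002,0.0405,0,0.16,1,0,0,0,0]'
python3 - <<'E'
from h import *
w=shot('wrist','w27');o=telemetry.observe();print(o['tool_pos'],o['tool_rot'],o["opening"])
print(rimfit(w,*proj(w,[.456,-.052,.07]),.07,.06),proj(w,[.456,-.052,.07]))
E
```

```text
time: 22.9
tool_pos: [0.4513, -0.0451, 0.1841]
tool_rot: [3.131, 0.007, 0.835]
contact_force: [-0.6, -0.9, -0.3]
opening: 0.0918
[ 0.4516332  -0.04623626  0.18417028] [3.13024607 0.00723617 0.83275332] 0.09191677803010373
(array([ 0.4546, -0.0494]), 349, 0.029) (np.float64(260.92436340748196), np.float64(200.86380318254714))
```

View pics/w27.png

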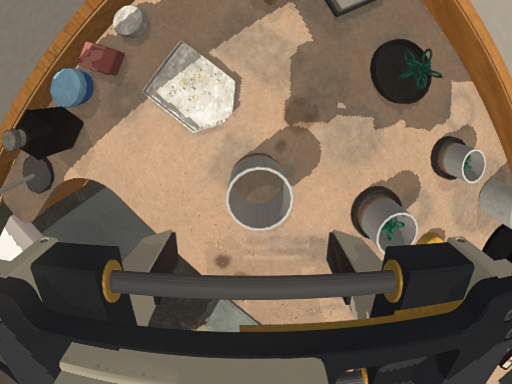

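The flask_60 rim is at (259,197), i.e. about (0.4555,-0.0505). Descend.

```bash
python3 -m creep '[1,0.004,-0.004,-0.03,0,1,0,0,-0.04,0,1,0,0,-0.035,0,1,0,0,-0.015,0,1,0,0,0,0]'
python3 - <<'E'
from h import *
w=shot('wrist','w28');o=telemetry.observe();print(o['tool_pos'],o['tool_rot'],o["opening"],o["contact_force"])
E
```

```text
time: 23.58
tool_pos: [0.4551, -0.0555, 0.0573]
tool_rot: [3.132, 0.01, 0.819]
contact_force: [-0.4, 0.5, -0.2]
opening: 0.0922
[ 0.4554505  -0.05555209  0.05794687] [3.13110588 0.00927755 0.81962967] 0.09210005968068288 [-0.42951492 -0.76286453  0.10545854]
```

View pics/w28.png

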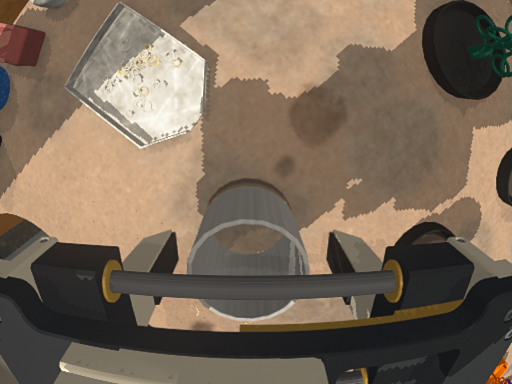

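```bash
python3 -m creep '[1,0,0.0045,0,0,1,0,0,0,0,0.5,0,0,0,0,0.5,0,0,0,0,0.5,0,0,0,0,0.5,0,0,0,0,0.5,0,0,0,0]' 28
python3 - <<'E'
from h import *
w=shot('wrist','w29');o=telemetry.observe();print(o['tool_pos'],o['tool_rot'],o["opening"])
E
```

```text
time: 24.5
tool_pos: [0.4568, -0.0516, 0.0602]
tool_rot: [3.127, 0.007, 0.818]
contact_force: [0.1, -0.4, 0.1]
opening: 0.0608
[ 0.45681994 -0.05157458  0.06018624] [3.12700371 0.00725553 0.81827332] 0.060788553239552665
```

View pics/w29.png

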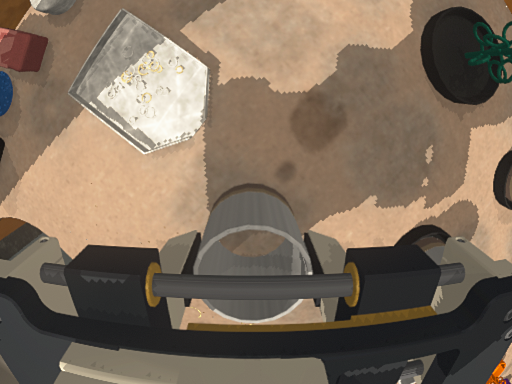

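```bash
python3 -m creep '[0.5,0,0,0.04,0,0.5,0,0,0.04,0,0.5,0,0,0.04,0,0.5,0,0,0,0]'; python3 -m creep '[0.5,0.034,-0.002,0,-0.06,0.5,0.034,-0.002,0,-0.06,0.5,0.034,-0.002,0,-0.06,0.5,0.034,-0.002,0,-0.06,0.5,0.034,-0.002,0,-0.06,0.5,0.03,-0.002,0,0,0.5,0,0,0,0,0.5,0,0,0,0]'
python3 - <<'E'
from h import *
w=shot('wrist','w30');o=telemetry.observe();print(o['tool_pos'],o['tool_rot'],o["opening"],o["contact_force"])
print(proj(w,[.66,-.064,.016]))
pred(w,(.66,-.064),.037,.03,o['tool_pos'],.1,.07,[0,0],1)
E
```

```text
time: 25.05
tool_pos: [0.455, -0.0512, 0.1815]
tool_rot: [3.132, 0.01, 0.818]
contact_force: [-0.6, 0.1, -2.7]
opening: 0.0614
time: 26.05
tool_pos: [0.653, -0.0621, 0.1633]
tool_rot: [-3.132, 0.029, 0.507]
contact_force: [-0.5, -0.3, -2.9]
opening: 0.0609
[ 0.65286763 -0.06214168  0.16340548] [-3.13221334  0.02926676  0.50740351] 0.061377280009066636 [-0.18861919 -0.66723408 -3.43816514]
(np.float64(259.5252298086581), np.float64(179.20730981048027))
base far bottom [259. 139.] top [260. 142.] left [222. 177.] right [296. 177.]
foot far [254. 179.] rim far [254. 223.] near [254. 320.] rimL [195. 275.] rimR [313. 276.]
```

View pics/w30.png

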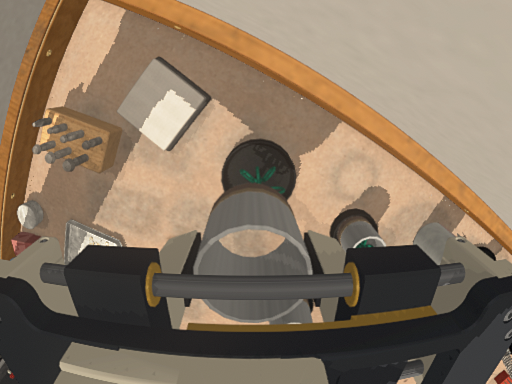

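Base_60 is at (259,177), exactly as predicted for (0.660,-0.064). Align and lower to just above the tree.

```bash
python3 -m creep '[0.5,0.008,-0.002,-0.015,0,0.5,0,0,-0.015,0,0.5,0,0,0,0,0.5,0,0,0,0]'
python3 - <<'E'
from h import *
w=shot('wrist');s=shot('scene');o=telemetry.observe();p=o['tool_pos'];print(p,o['tool_rot'])
pred(w,(.66,-.064),.037,.03,p,p[2]-.0605,.07,[140,130],3)
print([((np.array(proj(s,[.66,-.064,z]))-[150,80])*5).round() for z in(0,.016,.07,.14)])
cv2.imwrite("pics/w31z.png",cv2.cvtColor(cv2.resize(w["image"][130:330,140:370],None,fx=3,fy=3),cv2.COLOR_RGB2BGR))
cv2.imwrite("pics/s31z.png",cv2.cvtColor(cv2.resize(s["image"][80:180,150:280],None,fx=5,fy=5),cv2.COLOR_RGB2BGR))
E
```

```text
time: 26.6
tool_pos: [0.6596, -0.0642, 0.1305]
tool_rot: [-3.131, 0.031, 0.507]
contact_force: [-0.3, -0.4, -1.7]
opening: 0.0609
[ 0.65964081 -0.06415084  0.13064979] [-3.13081515  0.03098939  0.50726854]
base far bottom [344.  59.] top [344.  69.] left [221. 186.] right [467. 186.]
foot far [343. 150.] rim far [341. 286.] near [341. 580.] rimL [161. 446.] rimR [522. 447.]
[array([363., 339.]), array([361., 314.]), array([356., 226.]), array([348., 105.])]
```

View pics/w31z.png

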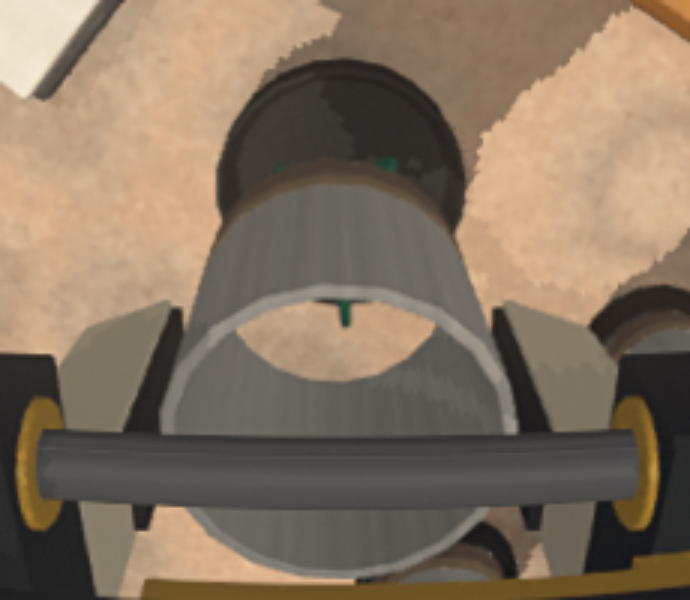

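View pics/s31z.png

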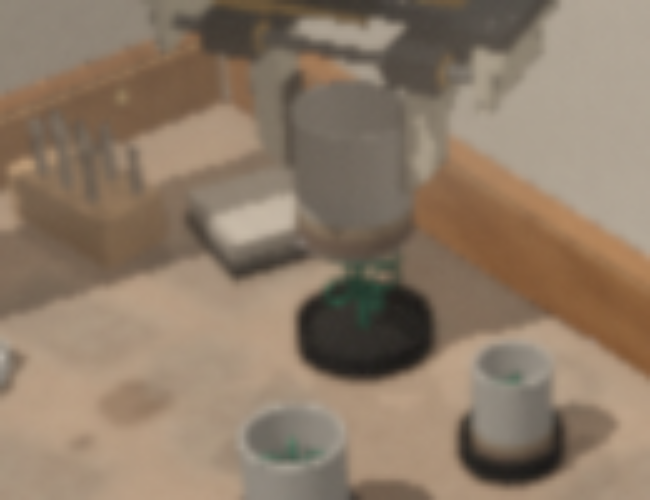

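```bash
python3 -m creep '[0.5,0.0025,0,-0.015,0,0.5,0,0,-0.015,0,0.5,0,0,-0.01,0,0.5,0,0,0,0,0.5,0,0,0,0]'
python3 - <<'E'
from h import *
w=shot('wrist');s=shot('scene');o=telemetry.observe();p=o['tool_pos'];print(p,o['tool_rot'],o['contact_force'])
pred(w,(.66,-.064),.037,.03,p,p[2]-.0605,.07,[140,130],3)
cv2.imwrite("pics/w32z.png",cv2.cvtColor(cv2.resize(w["image"][130:330,140:370],None,fx=3,fy=3),cv2.COLOR_RGB2BGR))
cv2.imwrite("pics/s32z.png",cv2.cvtColor(cv2.resize(s["image"][80:180,150:280],None,fx=5,fy=5),cv2.COLOR_RGB2BGR))
E
```

```text
time: 27.32
tool_pos: [0.6622, -0.0641, 0.0878]
tool_rot: [-3.131, 0.031, 0.507]
contact_force: [0.9, 0.2, -2.4]
opening: 0.0611
[ 0.66216991 -0.06403502  0.08794844] [-3.13090447  0.0308389   0.50737521] [ 0.22089581  0.8232418  -3.61168445]
base far bottom [339.  99.] top [338. 115.] left [195. 248.] right [483. 249.]
foot far [343. 150.] rim far [341. 286.] near [341. 580.] rimL [161. 446.] rimR [522. 447.]
```

View pics/w32z.png

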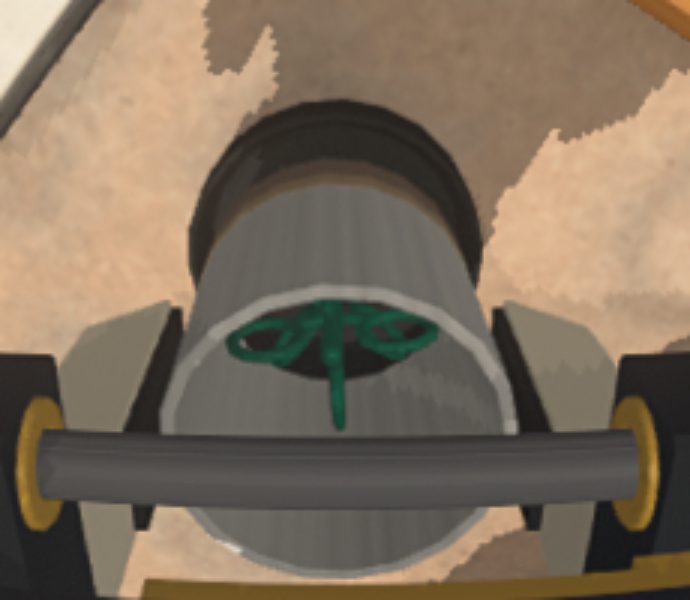

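View pics/s32z.png

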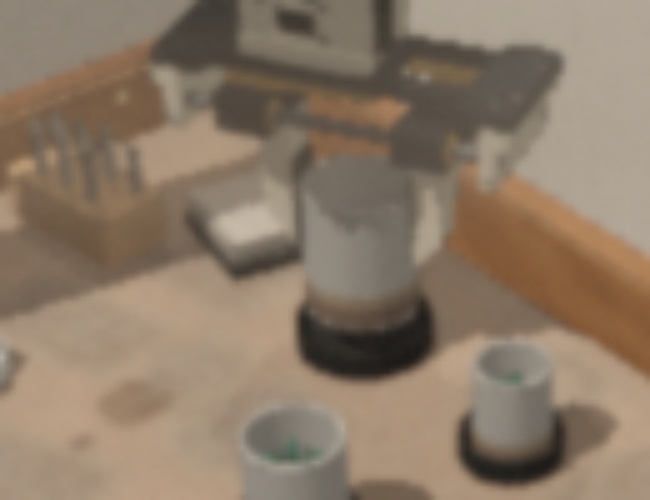

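Centred within about 1.5 mm in both views. Lower.

```bash
python3 -m creep '[0.5,0.0005,0,-0.01,0,0.5,0,0,-0.007,0,0.5,0,0,0,0]';python3 -m creep '[0.5,0,0,-0.004,0,0.5,0,0,0,0]';python3 -m creep '[0.5,0,0,-0.003,0,0.5,0,0,0,0]'
```

```text
time: 27.8
tool_pos: [0.6629, -0.0641, 0.0703]
tool_rot: [-3.132, 0.03, 0.507]
contact_force: [0.6, -0.1, -3.0]
opening: 0.0612
time: 28.05
tool_pos: [0.6634, -0.0642, 0.067]
tool_rot: [-3.132, 0.029, 0.507]
contact_force: [-0.7, 0.2, -1.7]
opening: 0.061
time: 28.3
tool_pos: [0.6637, -0.0642, 0.0672]
tool_rot: [-3.134, 0.028, 0.507]
contact_force: [-0.2, -0.7, -3.8]
opening: 0.0608
```

```bash
python3 -m creep '[0.5,0,0,-0.003,0,0.5,0,0,-0.003,0]'
python3 - <<'E'
from h import *
w=shot('wrist');s=shot('scene');o=telemetry.observe();p=o['tool_pos'];print(p,o['contact_force'])
cv2.imwrite("pics/w33z.png",cv2.cvtColor(np.hstack([cv2.resize(w["image"][130:330,140:370],(414,360)),cv2.resize(s["image"][90:170,190:260],(315,360))]),cv2.COLOR_RGB2BGR))
E
```

```text
time: 28.55
tool_pos: [0.664, -0.0642, 0.0662]
tool_rot: [-3.136, 0.026, 0.508]
contact_force: [-11.1, 2.3, 22.9]
opening: 0.0608
[ 0.66392336 -0.06418828  0.06629146] [-8.19355836  3.06585077 17.59884655]
```

View pics/w33z.png

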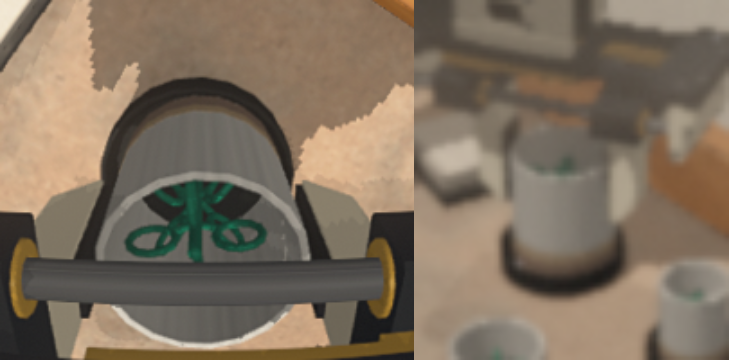

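Contact is firm at the expected 0.0662 (0.0602 + 6 mm). Release, rise and pull back clear for a final look.

```bash
python3 -m creep '[0.5,0,0,0.001,0,0.83,0,0,0,0,0.83,0,0,0,0,0.83,0,0,0,0,0.83,0,0,0.02,0,0.83,0,0,0.04,0,0.83,0,0,0.05,0,0.83,0,0,0.05,0,0.83,0,0,0.03,0]'; python3 -m creep '[0.83,-0.03,-0.05,0,0,0.83,-0.03,-0.05,0,0,0.83,-0.03,-0.05,0,0,0.83,-0.03,-0.05,0,0,0.83,-0.03,-0.05,0,0,0.83,-0.03,-0.05,0,0,0.83,-0.03,-0.05,0,0,0.83,0,-0.05,0,0,0.83,0,0,0,0]'
python3 - <<'E'
from h import *
w=shot('wrist','w40');s=shot('scene');t=shot('top');print(telemetry.observe()['tool_pos'])
cv2.imwrite("pics/s40.png",cv2.cvtColor(cv2.resize(s["image"][110:280,130:320],None,fx=4,fy=3.5),cv2.COLOR_RGB2BGR))
cv2.imwrite("pics/t40.png",cv2.cvtColor(cv2.resize(t["image"][120:270,120:310],None,fx=4,fy=4,interpolation=cv2.INTER_CUBIC),cv2.COLOR_RGB2BGR))
E
```

```text
time: 29.78
tool_pos: [0.6622, -0.0642, 0.2576]
tool_rot: [-3.132, 0.031, 0.507]
contact_force: [0.6, -0.6, -0.3]
opening: 0.0765
time: 30.9
tool_pos: [0.4453, -0.4757, 0.2601]
tool_rot: [-3.139, 0.025, 0.509]
contact_force: [-0.6, 0.3, -0.5]
opening: 0.0761
[ 0.44692682 -0.47178641  0.26117088]
```

View pics/s40.png

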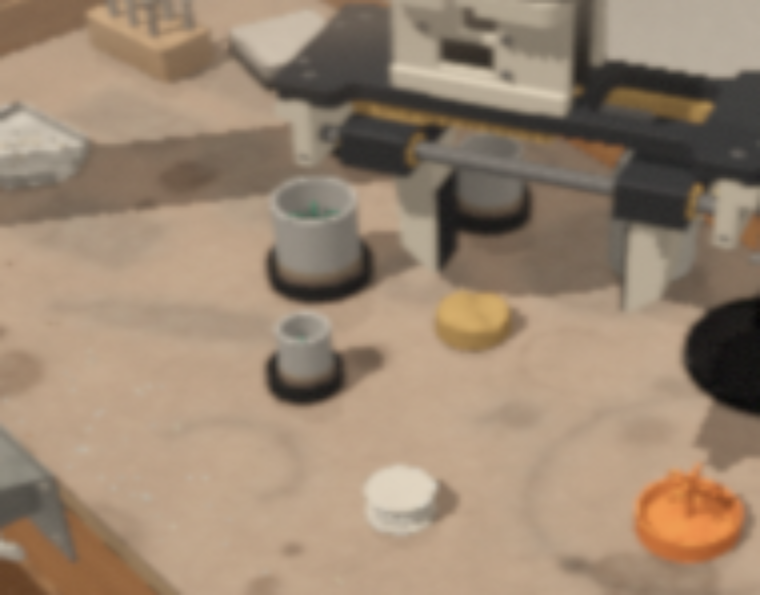

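View pics/t40.png

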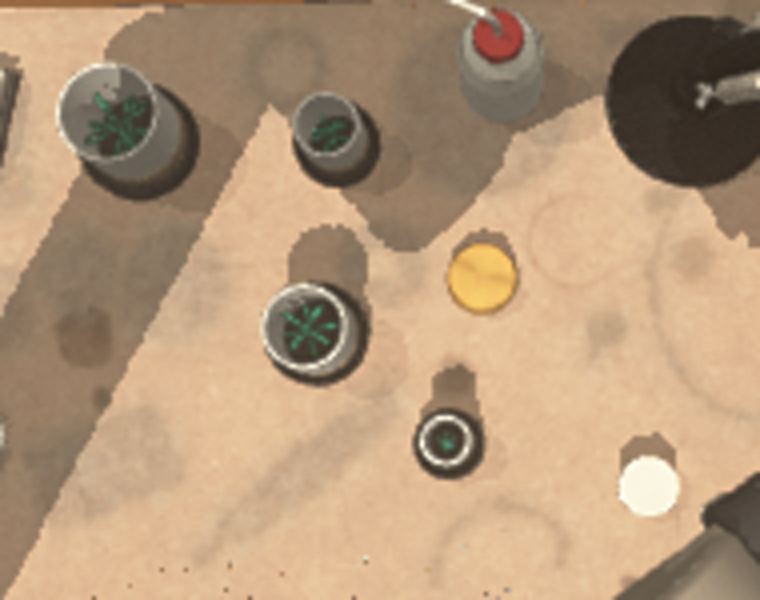

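View pics/w40.png

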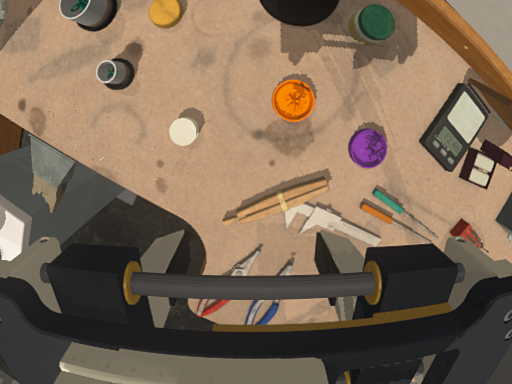

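The top view shows all four flasks standing in their bases, with beeswax at (482,277) and spool at (648,486) unmoved. I'll check that numerically.

```bash
python3 - <<'E'
from h import *
t=shot('top')
for n,X,Y,z,D in [("60",109,111,.076,.06),("40",328,124,.056,.04),("50",305,326,.066,.05),("30",446,440,.046,.03)]:
    u,v=120+X/4-.375,120+Y/4-.375
    a=onz(t,u,v,z);print(n,a.round(4),rimfit(t,u,v,z,D))
dark(t,z=.008)
g=telemetry.observe();print(g["time"],g["contact_force"],g["qvel"].round(3))
E
```

```text
60 [ 0.6614 -0.0646  0.076 ] (array([ 0.6586, -0.0666]), 60, 0.03)
40 [ 0.6559 -0.1893  0.056 ] (array([ 0.652 , -0.1893]), 33, 0.0203)
50 [ 0.5342 -0.177   0.066 ] (array([ 0.5321, -0.1798]), 66, 0.0253)
30 [ 0.4672 -0.2566  0.046 ] (array([ 0.4671, -0.2577]), 27, 0.0152)
[155.7 156.4] 578 [ 0.6553 -0.0663  0.008 ] [ 0.6556 -0.0662  0.0335]
[205. 157.] 284 [ 0.6511 -0.1906  0.008 ] [ 0.6514 -0.1904  0.0232]
[200.8 204.1] 384 [ 0.5324 -0.1798  0.008 ] [ 0.5327 -0.1798  0.0265]
[232.9 231.1] 173 [ 0.4642 -0.2583  0.008 ] [ 0.4647 -0.2576  0.0175]
[304.1 246.2] 145 [ 0.4242 -0.4316  0.008 ] [ 0.4255 -0.4385  0.0207]
31.1 [ 0.18809958 -0.48553408  0.58575609] [ 0.012 -0.01   0.002 -0.001  0.001 -0.001]
```

Rims at seated height lie within about 2-3 mm of the bases. Handing in.

```bash
python3 -c "
from cell import workorder
print(workorder.hand_in())"
```

```text
the job is handed in; nothing more can be done
None
```

I put all four flasks over their wax trees onto the bases of their own size and handed the job in at about 31 s of the 90 s allowed. No verdict was reported.

- **Seating:** each flask met firm contact (10–23 N at the wrist) at the height expected for the seat, and the last pictures showed all four upright with the trees inside. None was dropped.
- **Position check:** in the top view, the hand-picked rim centres came within about 2 mm of the base positions I measured before placing. The automatic rim fits differed from the hand-picked ones by up to 4 mm. The re-measured base outlines, now partly hidden by the flasks, lay up to about 7 mm from the hand-picked rims but within 3 mm of the automatic fits. I put the spread down to occlusion and calibration.
- **Camera disagreement:** the scene camera also differed from the top and wrist cameras by 2–4 mm during the work. I aligned each flask to its base within the same picture instead.
- **Surroundings:** the beeswax and solder spool looked unmoved in the last top view, and the arm was clear of everything at hand-in.

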